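# One mixing ball into each ointment jar with the ball scoop

### The job

Charge each of the two open white ointment jars on the stone slab with exactly one steel mixing ball: scoop the balls out of the green tray one at a time with the ball scoop, never touching them with the fingers, and let each roll gently into its jar from just above the rim. Then stand the scoop back upright on the slab, leaving the jars where they stand, the spare ball in the tray and the other things alone.

Things in the scene. Friction and masses are not known exactly. Their poses are not given: they have to be found in the camera images.
- scoop: the ball scoop: a small stainless scoop, about 80 g, that stands on its own flat sole, with an upright black handle. Origin: underside of the sole, 9 mm in front of the handle's axis. z up along the handle; the open mouth faces -x. The sole reaches 19 mm behind the origin (+x), the lip 19.5 mm in front (-x). It is 32 mm wide at the mouth, 27 mm elsewhere; its pocket holds just one ball, in walls 11 mm high.
- scoop_grip (a point): middle of the scoop's black handle, 62 mm above the underside of the sole, axes as scoop. The handle is an upright square bar, 12 x 12 mm, its faces square to the scoop's x and y; black from 28 to 92 mm above the sole, with a thin steel neck below. Gripped across x (mouth to back) it does not swing in the fingers when the lip meets a wall.
- scoop_pocket (a point): centre of a ball that sits in the scoop's pocket: 11.5 mm above the underside of the sole and 18.6 mm in front (-x) of the handle's axis; axes as scoop. The seat is walled on three sides, 22.6 mm wide; in front of the ball a crest 1.3 mm high holds it in until the mouth is tipped down about 30 degrees; at 40 to 50 degrees it rolls out over the lip.
- scoop_lip (a point): middle of the scoop's front edge: 1.5 mm above the underside of the sole, 28.5 mm in front (-x) of the handle's axis, 9.9 mm in front of the seat. A ramp rises from it 1.3 mm over 5 mm to the crest; the mouth is 26 mm wide here. A free ball rolls ahead of the lip; stopped by a tray wall, it climbs the ramp and drops into the seat as the lip, sole on the floor, comes up to the wall.
- ball_1: polished steel mixing ball, 20 mm in diameter, 33 g, lying in the tray; origin at its centre, its axes turn as it rolls
- ball_2: as ball_1
- ball_3: as ball_1
- tray_floor (a point): centre of the inner floor of the shallow green tray (fixed), 2 mm above the worktop. The flat inner floor measures 196 mm along its x and 256 mm along its y; the upright walls end 20 mm above the floor (rim at most 22 mm). z up.
- jar_1_mouth (a point): centre of the mouth of an open white ointment jar, at rim height, 46 mm above the slab; z up along the jar. The jar is loose, about 110 g, 60 mm outside diameter; the opening is about 38 mm wide; its inside floor lies 42 mm below the rim.
- jar_2_mouth (a point): the same point of the second, identical jar
- slab_top (a point): centre of the top face of the beige stone slab (fixed), 10 mm above the worktop; it measures 190 mm along its x and 335 mm along its y. The jars and the scoop stand on it. z up.
- lid_1: white jar lid, 62 mm across and 16 mm high, lying behind the work on the worktop; to be left alone; origin at the centre of its underside
- lid_2: as lid_1
Mind the look-alikes: they are no part of the job. Leave any red look-alike of the scoop alone.

How it is judged:
By the outcome, as a careful person would: the job done as asked, in the order asked, and still so for the second after the job is handed in, with the robot touching nothing.
It also fails if it takes over 72 s, if anything falls off the work surface, if the arm or the gripper's body presses on something with over 40 N, if the wrist force passes 120 N, or if a joint passes its speed limit or range.

### The arm

A 6-joint arm with a two-finger parallel gripper is mounted at the origin on a cart in front of the work surface, level with it; the furniture and walls round the work are solid. World frame = base frame: x ahead of the robot, y to its left, z up, the work surface at z = 0. Lengths are in m, angles in degrees, forces in N, time in s.
With the tool pointing down it reaches from about 0.3 to 0.825 m from the base axis. Payload 5.4 kg.
Tool frame: the origin (TCP) lies midway between the tips of the shut fingers; the grasp point (between the pads) lies 19 mm behind it (bot.hold_point_z is the distance from the TCP to the grasp point, in m); x points along the fingers, y is the direction in which the jaws open and shut, and the axes are right-handed (so a half turn about x gives the same grasp; the last joint's range is limited). The gripper opens to 92 mm and grips with 3 to 60 N. Pads are 20 mm wide; open, the fingers measure 128 mm over their backs; the gripper's body (75 mm by 189 mm) begins 69 mm behind the grasp point.
Start: joints at [-83.428, 9.076, 91.501, -0, 79.423, -12.038], TCP at [0.183, -0.545, 0.192] pointing down, gripper open.
Joint ranges: [-166.64, 166.64], [-54.1, 131.32], [10.49, 154.53], [-73.88, 253.88], [9.74, 151.15], [-171.62, 171.62]. Speed limits (degrees/s): [147.25, 147.25, 180, 180, 180, 180].

### API

Orientations are given as [roll, pitch, yaw] about the fixed x, y, z axes, in that order (R = Rz(yaw) Ry(pitch) Rx(roll)).
In Python, from cell import state, cams, job_done, bot gives the robot as it stands. The module is installed in compiled form; this text tells all that it offers.
- The arm moves only by the shell command python3 -m crank 'ROWS' [FORCE]. ROWS is a JSON object of lists of equal length, an entry for each row: "xyz": the shift along the tool's x, y, z in mm, a list of three; "turn": the turn, a rotation vector about the tool's x, y, z in rad, a list of three; "grip": the finger opening in mm, from 0 to 91.9. In form: {"xyz": [[tx, ty, tz], ...], "turn": [[wx, wy, wz], ...], "grip": [grip, ...]}. A call has exactly 10 rows; each row shifts and turns the pose as measured when the row begins, along the tool's axes as they then stand; what a row does not reach is not made up. A row lasts 1/10 s, in which the tool goes at most 50 mm and 8.59 degrees, less where a joint would pass 70% of its speed; a pose out of reach is approached as far as the arm can. A call with a gripper value outside its range is refused whole. The fingers move at their own pace and stop on an object; FORCE is the grip in N (left out, the last holds). Time passes only in rows, so rows that do not move let the fingers close, or fill a call up. It gives the time, the measured TCP pose, the force and the opening at its end, in the units of the state.
- state(): the state, without advancing time (a new reading comes with each control period).
- cams.get_image(name): name is "scene" or "top" or "wrist"; returns a dict with "img" (384x512x3 uint8, red, green, blue), "fx", "fy", "cx", "cy" (pixels), "cam_to_world" (4x4, takes a point from camera to world coordinates); the wrist camera has in their place "T_tool_cam" (4x4, takes a point from camera to tool coordinates, whose origin is the TCP and whose axes are the tool frame's). Camera axes: x right, y down, z forward; pixel columns grow to the right and rows downward; lengths in m; the calibration is good to about 2 mm. A picture is of the moment at which its call begins: read the wrist's pose just before it. There is no depth.
- job_done(): hands the job in, once; it reports no verdict.
Trained networks look in a picture, given as the dict that the camera call returned (one of the last four; its "shot" number tells which), for a name from the list of things; names that differ only in an ending like _2 or _b are one class to them, and where a whole thing is asked for, a point or a joint stands for the part that bears it (a point fixed in the world has none). Each returns a list of dicts, best first, with "score" (0 to 1); they miss things now and then, are a little off and sometimes report something else, mostly with a low value. They report only what shows in the picture. A call takes as long as a camera call. They do not tell look-alikes from the thing itself.
- cams.masks_of(target, picture): "pixels" (384x512 bool, what is visible of it).
- cams.mark_of(target, picture): "at" ([x, y, z] in m, in world coordinates, good to about 4 mm: a listed point, or the origin of a listed thing).
The state is a dict: "time_s": time; "joints": joint angles; "joint_velocities": joint speeds; "joint_torque": joint torques, N m; "ee_pos": TCP position; "ee_rot": TCP orientation; "ft_force": force on the tool from outside, world axes, zero at the start; "ft_torque": the same for the moment, N m; "opening": finger opening in m.
Only numpy, scipy, OpenCV 4.12 (cv2) and the standard library are available. Lean on these libraries where they do the work, as an engineer would, in place of code of your own. Each camera call takes 0.05 s, during which the arm holds its last target.

## Working session

There is one attempt and no reset: what is moved stays moved. The work goes in short steps, Python scripts to look and compute and a shell command to move; the robot and the scene stay as the last step left them, time stands still between calls to the robot, and variables do not carry over. Pictures are saved under pics/ and viewed, and the job is handed in when it is done.

```bash
mkdir -p pics; ls
cat > h.py <<'E'
import numpy as np, cv2
from cell import state, cams, job_done, bot
from scipy.spatial.transform import Rotation as R
def shot(n,fn=None):
    p=cams.get_image(n)
    if fn: cv2.imwrite('pics/'+fn,p['img'][:,:,::-1])
    return p
def proj(p,X):
    T=np.linalg.inv(p['cam_to_world']); c=T[:3,:3]@np.array(X)+T[:3,3]
    return p['fx']*c[0]/c[2]+p['cx'],p['fy']*c[1]/c[2]+p['cy']
def wristT(p,s):
    T=np.eye(4);T[:3,:3]=R.from_euler('xyz',s['ee_rot'],degrees=True).as_matrix();T[:3,3]=s['ee_pos']
    p['cam_to_world']=T@p['T_tool_cam'];return p
def unproj(p,u,v,z):
    T=np.array(p['cam_to_world']);d=T[:3,:3]@np.array([(u-p['cx'])/p['fx'],(v-p['cy'])/p['fy'],1]);o=T[:3,3]
    return o+d*(z-o[2])/d[2]
E
python3 - <<'E'
from h import *
s=state();print(s)
print(bot.hold_point_z)
for n in ['scene','top']:
    p=shot(n,n+'0.png');print(n,np.round(p['cam_to_world'],3).tolist(),p['fx'])
    for t in ['scoop','scoop_grip','ball_1','tray_floor','jar_1_mouth','slab_top','lid_1']:
        print(t,[(np.round(m['at'],4).tolist(),round(m['score'],2),np.round(proj(p,m['at'])).tolist()) for m in cams.mark_of(t,p)])
E
```

```text
pics
{'time_s': 0.0, 'joints': array([-8.34284503e+01,  9.11315490e+00,  9.15702347e+01, -1.17669395e-03,
        7.94216488e+01, -1.20395737e+01]), 'joint_velocities': array([-0.01953003, -0.03501132,  0.01705806, -0.05974043,  0.07520155,
       -0.03010782]), 'joint_torque': array([-5.24131374e-04, -3.85572195e+01, -3.22109485e+01,  6.99816132e-02,
        3.79420538e-02, -1.31939164e-04]), 'ee_pos': array([ 0.18338819, -0.54428634,  0.19093094]), 'ee_rot': array([-101.40886737,   89.89495529,   97.20247311]), 'ft_force': array([-0.69963746,  0.11709026,  0.27275087]), 'ft_torque': array([-0.01590256,  0.02300435, -0.02361092]), 'opening': 0.09216136809315904}
0.0187
scene [[-0.415, -0.593, 0.69, -0.229], [-0.909, 0.255, -0.328, 0.523], [0.019, -0.764, -0.645, 0.821], [0.0, 0.0, 0.0, 1.0]] 370.1918796634486
scoop [([0.5807, 0.5998, -0.0003], 0.5, [110.0, 249.0]), ([0.5105, 0.3043, 0.0099], 0.48, [216.0, 233.0]), ([0.5263, 0.2926, 0.0127], 0.44, [218.0, 227.0]), ([0.4844, 0.1885, 0.0114], 0.37, [255.0, 227.0])]
scoop_grip [([0.5863, 0.6065, 0.0626], 0.74, [102.0, 233.0])]
ball_1 []
[... 506 characters left out ...]
0.5886, 0.6041, 0.0613], 0.62, [126.0, 180.0]), ([0.5026, 0.301, 0.0726], 0.4, [217.0, 205.0])]
ball_1 [([0.4462, -0.193, 0.0141], 0.61, [368.0, 224.0]), ([0.5004, -0.1378, 0.0116], 0.61, [351.0, 207.0]), ([0.4681, -0.2654, 0.0127], 0.39, [390.0, 217.0])]
tray_floor [([0.4596, -0.1965, -0.0008], 0.63, [368.0, 220.0])]
jar_1_mouth [([0.5233, 0.2898, 0.0175], 0.61, [223.0, 201.0]), ([0.4863, 0.0808, 0.0557], 0.58, [286.0, 210.0])]
slab_top [([0.4952, 0.2016, 0.0521], 0.72, [249.0, 208.0]), ([0.4789, 0.1898, 0.0064], 0.67, [253.0, 214.0])]
lid_1 [([0.6793, 0.0021, 0.0008], 0.85, [307.0, 156.0]), ([0.4464, -0.194, 0.0113], 0.73, [368.0, 224.0]), ([0.6731, 0.0892, -0.0001], 0.52, [282.0, 158.0])]
```

View pics/scene0.png

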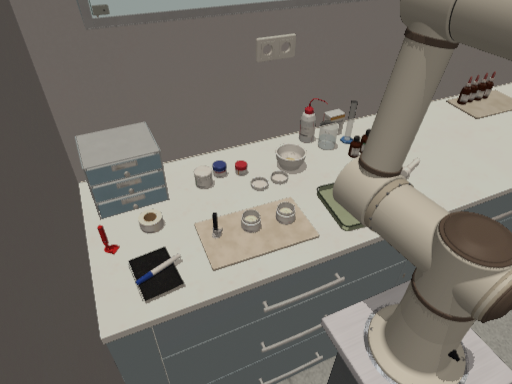

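View pics/top0.png

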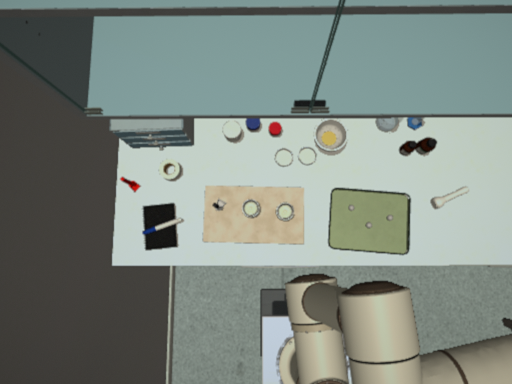

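Run:
```python
import cv2
a=cv2.imread('pics/top0.png')
cv2.imwrite('pics/topc.png',cv2.resize(a[165:265,195:425],None,fx=3.4,fy=3.4,interpolation=cv2.INTER_CUBIC))
a=cv2.imread('pics/scene0.png')
cv2.imwrite('pics/scenec.png',cv2.resize(a[180:290,180:340],None,fx=5,fy=5,interpolation=cv2.INTER_CUBIC))
```

```text
(no output)
```

View pics/topc.png

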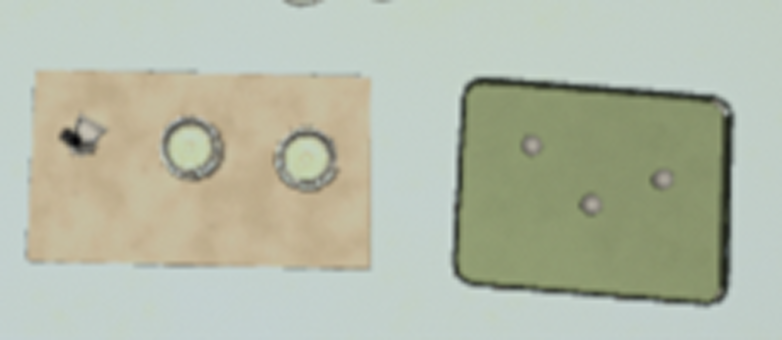

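View pics/scenec.png

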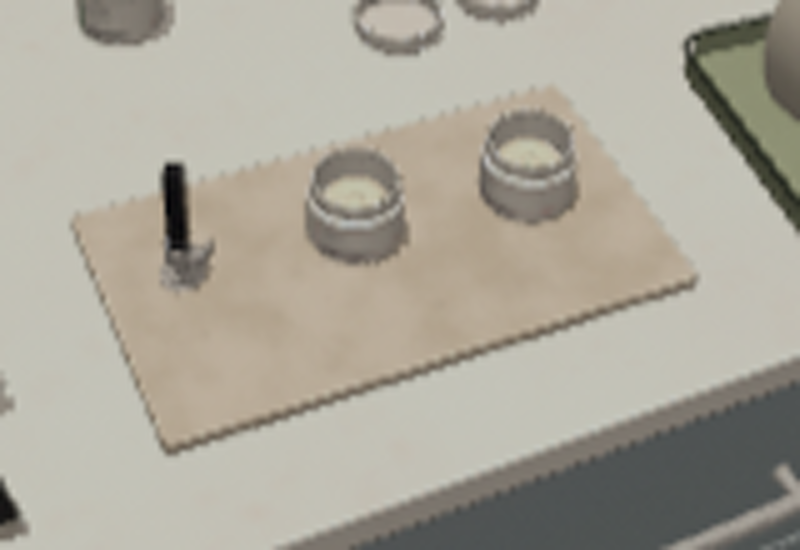

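The scoop is at about (219,206) in the top view and (216,228) in the scene view, with a black handle and its mouth towards upper right. It could be mistaken for the red look-alike at top (130,184) / scene (106,240) or the white spoon at top (450,197). I choose the black-handled one standing on the slab. The jars are at top (252,209) and (286,212), and the balls at (351,208), (368,225) and (389,218). Next I'll go over the scoop and check it with the wrist camera.

```bash
cat >> h.py <<'E'
def tool(s=None):
    s=s or state(); return np.array(s['ee_pos']),R.from_euler('xyz',s['ee_rot'],degrees=True).as_matrix()
def down(yaw_deg,tilt=0):
    """tool R: x down, y horizontal along yaw; tilt: mouth(-?) handled by caller"""
    a=np.radians(yaw_deg);y=np.array([np.cos(a),np.sin(a),0]);x=np.array([0,0,-1.]);return np.c_[x,y,np.cross(x,y)]
def rows(P,Rt,n,s=None):
    """n equal rows from the pose now to P,Rt"""
    p,R0=tool(s); w=R.from_matrix(R0.T@Rt).as_rotvec(); 
    print('tool shift total',np.round(R0.T@(P-p)*1000,1),'rotvec',np.round(w,3),'deg',round(np.degrees(np.linalg.norm(w)),1))
    for i in range(n):
        Ri=R0@R.from_rotvec(w*i/n).as_matrix()
        print(np.round(Ri.T@(P-p)*1000/n,1).tolist(),np.round(w/n,4).tolist())
E
python3 - <<'E'
from h import *
p,R0=tool();print(np.round(R0,3))
w=shot('wrist','w0.png');print(np.round(w['T_tool_cam'],3),w['fx'])
rows(np.array([0.47,0.27,0.20]),down(-45),10)
rows(np.array([0.47,0.27,0.20]),down(135),20)
E
```

```text
[[-0.     0.319 -0.948]
 [-0.    -0.948 -0.319]
 [-1.     0.     0.   ]]
[[-0.    -0.276  0.961 -0.194]
 [ 1.    -0.     0.    -0.001]
 [ 0.     0.961  0.276 -0.078]
 [ 0.     0.     0.     1.   ]] 300.16423316485844
tool shift total [  -8.1 -680.9 -531.6] rotvec [-0.461 -0.    -0.   ] deg 26.4
[-0.8, -68.1, -53.2] [-0.0461, -0.0, -0.0]
[-0.8, -65.6, -56.2] [-0.0461, -0.0, -0.0]
[-0.8, -62.9, -59.2] [-0.0461, -0.0, -0.0]
[-0.8, -60.1, -62.0] [-0.0461, -0.0, -0.0]
[-0.8, -57.2, -64.7] [-0.0461, -0.0, -0.0]
[-0.8, -54.2, -67.3] [-0.0461, -0.0, -0.0]
[-0.8, -51.0, -69.7] [-0.0461, -0.0, -0.0]
[-0.8, -47.7, -72.0] [-0.0461, -0.0, -0.0]
[-0.8, -44.4, -74.1] [-0.0461, -0.0, -0.0]
[-0.8, -40.9, -76.1] [-0.0461, -0.0, -0.0]
tool shift total [  -8.1 -680.9 -531.6] rotvec [ 2.681 -0.     0.   ] deg 153.6
[-0.4, -34.0, -26.6] [0.134, -0.0, 0.0]
[-0.4, -37.3, -21.8] [0.134, -0.0, 0.0]
[-0.4, -39.9, -16.6] [0.134, -0.0, 0.0]
[-0.4, -41.7, -11.1] [0.134, -0.0, 0.0]
[-0.4, -42.8, -5.5] [0.134, -0.0, 0.0]
[-0.4, -43.2, 0.3] [0.134, -0.0, 0.0]
[-0.4, -42.8, 6.1] [0.134, -0.0, 0.0]
[-0.4, -41.6, 11.7] [0.134, -0.0, 0.0]
[-0.4, -39.6, 17.2] [0.134, -0.0, 0.0]
[-0.4, -37.0, 22.3] [0.134, -0.0, 0.0]
[-0.4, -33.6, 27.1] [0.134, -0.0, 0.0]
[-0.4, -29.7, 31.3] [0.134, -0.0, 0.0]
[-0.4, -25.3, 35.0] [0.134, -0.0, 0.0]
[-0.4, -20.4, 38.1] [0.134, -0.0, 0.0]
[-0.4, -15.1, 40.5] [0.134, -0.0, 0.0]
[-0.4, -9.5, 42.1] [0.134, -0.0, 0.0]
[-0.4, -3.8, 43.0] [0.134, -0.0, 0.0]
[-0.4, 2.0, 43.1] [0.134, -0.0, 0.0]
[-0.4, 7.7, 42.5] [0.134, -0.0, 0.0]
[-0.4, 13.3, 41.1] [0.134, -0.0, 0.0]
```

View pics/w0.png

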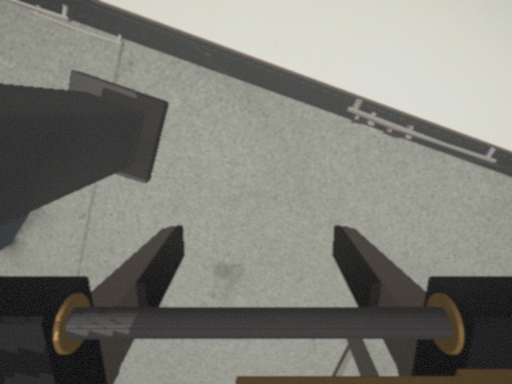

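```bash
python3 -m crank '{"xyz":[[-1,-37,-30],[-1,-37,-30],[-1,-37,-30],[-1,-37,-30],[-1,-37,-30],[-1,-37,-30],[-1,-37,-30],[-1,-37,-30],[-1,-37,-30],[-1,-37,-30]],"turn":[[0,0,0],[0,0,0],[0,0,0],[0,0,0],[0,0,0],[0,0,0],[0,0,0],[0,0,0],[0,0,0],[0,0,0]],"grip":[60,60,60,60,60,60,60,60,60,60]}' 20
python3 - <<'E'
from h import *
print(tool(),state()['joints'])
rows(np.array([0.502,0.302,0.20]),down(-45),10)
E
```

```text
time_s: 1.85
ee_pos: [0.3539, -0.088, 0.2015]
ee_rot: [133.5, 89.7, -28.6]
ft_force: [0.8, -1.0, 0.2]
opening: 0.0602
(array([ 0.35389603, -0.08800306,  0.20145893]), array([[ 0.00499828,  0.30663891, -0.95181279],
       [-0.00272437, -0.95181698, -0.30665456],
       [-0.9999838 ,  0.00412583, -0.00392205]])) [-3.31857787e+01 -2.60794020e+01  1.21685190e+02  2.62566778e-02
  8.40690997e+01  3.89541697e+01]
tool shift total [   1.1 -325.8 -260.6] rotvec [-0.474 -0.003 -0.005] deg 27.1
[0.1, -32.6, -26.1] [-0.0474, -0.0003, -0.0005]
[0.1, -31.3, -27.6] [-0.0474, -0.0003, -0.0005]
[0.1, -30.0, -29.0] [-0.0474, -0.0003, -0.0005]
[0.1, -28.6, -30.4] [-0.0474, -0.0003, -0.0005]
[0.1, -27.1, -31.7] [-0.0474, -0.0003, -0.0005]
[0.1, -25.6, -33.0] [-0.0474, -0.0003, -0.0005]
[0.1, -24.0, -34.1] [-0.0474, -0.0003, -0.0005]
[0.1, -22.3, -35.2] [-0.0474, -0.0003, -0.0005]
[0.1, -20.6, -36.3] [-0.0474, -0.0003, -0.0005]
[0.1, -18.9, -37.2] [-0.0474, -0.0003, -0.0005]
```

```bash
python3 -m crank '{"xyz":[[0,-34,-27],[0,-33,-29],[0,-31,-30],[0,-30,-32],[0,-28,-33],[0,-27,-34],[0,-25,-35],[0,-22,-35],[0,-10,-18],[0,0,0]],"turn":[[-0.05,0,0],[-0.05,0,0],[-0.05,0,0],[-0.05,0,0],[-0.05,0,0],[-0.05,0,0],[-0.05,0,0],[-0.05,0,0],[-0.05,0,0],[0,0,0]],"grip":[60,60,60,60,60,60,60,60,60,60]}' 20
python3 - <<'E'
from h import *
s=state();w=wristT(shot('wrist','w1.png'),s)
for t in ['scoop','scoop_grip','scoop_lip','scoop_pocket','jar_1_mouth']:
    print(t,[(np.round(m['at'],4).tolist(),round(m['score'],2),np.round(proj(w,m['at'])).tolist()) for m in cams.mark_of(t,w)])
rows(np.array([0.502,0.302,0.20]),down(-45),1)
E
```

```text
time_s: 2.85
ee_pos: [0.4809, 0.2784, 0.2035]
ee_rot: [119.8, 89.1, -14.9]
ft_force: [0.7, -0.0, 0.3]
opening: 0.0601
scoop [([0.5098, 0.3062, 0.012], 0.55, [258.0, 141.0]), ([0.6791, 0.0044, 0.004], 0.37, [496.0, 209.0])]
scoop_grip [([0.5012, 0.3084, 0.0745], 0.89, [251.0, 151.0])]
scoop_lip [([0.5314, 0.292, 0.0091], 0.59, [277.0, 136.0]), ([0.4974, 0.1935, 0.0555], 0.41, [316.0, 218.0])]
scoop_pocket [([0.519, 0.2994, 0.021], 0.59, [267.0, 140.0])]
jar_1_mouth [([0.4844, 0.0847, 0.0568], 0.66, [365.0, 281.0])]
tool shift total [  4.1  -4.1 -34. ] rotvec [-0.001 -0.008 -0.014] deg 0.9
[4.1, -4.1, -34.0] [-0.0015, -0.0075, -0.014]
```

View pics/w1.png

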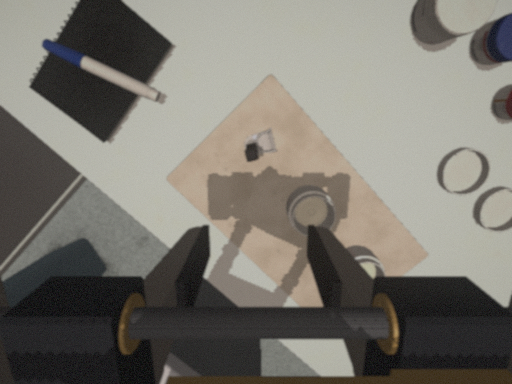

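Run:
```python
from h import *
p,R0=tool()
rows(np.array([0.502,0.307,0.150]),down(-31),5)
```

```text
tool shift total [ 54.1  -8.4 -37.2] rotvec [-0.246 -0.006 -0.015] deg 14.1
[10.8, -1.7, -7.4] [-0.0492, -0.0012, -0.003]
[10.8, -1.3, -7.5] [-0.0492, -0.0012, -0.003]
[10.8, -0.9, -7.6] [-0.0492, -0.0012, -0.003]
[10.8, -0.5, -7.6] [-0.0492, -0.0012, -0.003]
[10.8, -0.1, -7.7] [-0.0492, -0.0012, -0.003]
```

```bash
python3 -m crank '{"xyz":[[7,-1,-5],[8,-1,-5],[8,-1,-5],[8,-1,-5],[8,-1,-6],[8,0,-6],[5,0,-4],[2,0,-1],[0,0,0],[0,0,0]],"turn":[[-0.035,0,-0.003],[-0.035,0,-0.003],[-0.035,0,-0.003],[-0.035,0,-0.003],[-0.035,0,-0.003],[-0.035,0,0],[-0.035,0,0],[0,0,0],[0,0,0],[0,0,0]],"grip":[60,60,60,60,60,60,60,60,60,60]}' 20
python3 - <<'E'
from h import *
s=state();w=wristT(shot('wrist','w2.png'),s)
for t in ['scoop','scoop_grip','scoop_lip','scoop_pocket','jar_1_mouth']:
    print(t,[(np.round(m['at'],4).tolist(),round(m['score'],2),np.round(proj(w,m['at'])).tolist()) for m in cams.mark_of(t,w)])
rows(np.array([0.502,0.307,0.15]),down(-31),1)
cv2.imwrite('pics/w2c.png',cv2.resize(w['img'][60:260,150:350,::-1],(600,600),interpolation=cv2.INTER_CUBIC))
p=shot('scene')
for t in ['scoop_grip','scoop_lip','scoop_pocket','jar_1_mouth','ball_1','tray_floor']:
    print(t,[(np.round(m['at'],4).tolist(),round(m['score'],2),np.round(proj(p,m['at'])).tolist()) for m in cams.mark_of(t,p)])
E
```

```text
time_s: 4.15
ee_pos: [0.5028, 0.3001, 0.1508]
ee_rot: [156.3, 89.5, 35.0]
ft_force: [0.6, -0.5, -0.0]
opening: 0.06
scoop [([0.5099, 0.3018, 0.0101], 0.61, [263.0, 176.0])]
scoop_grip [([0.5031, 0.31, 0.0742], 0.74, [253.0, 187.0])]
scoop_lip [([0.5283, 0.293, 0.0093], 0.64, [281.0, 174.0])]
scoop_pocket [([0.5185, 0.2959, 0.0193], 0.7, [272.0, 179.0])]
jar_1_mouth [([0.4834, 0.0858, 0.0586], 0.96, [340.0, 352.0])]
tool shift total [ 0.9 -4.2 -5.2] rotvec [-0.005 -0.009 -0.004] deg 0.6
[0.9, -4.2, -5.2] [-0.0046, -0.0085, -0.0038]
scoop_grip [([0.5833, 0.6079, 0.0599], 0.72, [102.0, 235.0]), ([0.4596, -0.1996, 0.0064], 0.52, [364.0, 200.0]), ([0.4998, 0.3054, 0.0706], 0.48, [216.0, 221.0]), ([0.4813, 0.1896, 0.0121], 0.22, [255.0, 228.0])]
scoop_lip [([0.5256, 0.2936, 0.0124], 0.68, [218.0, 228.0]), ([0.5703, 0.5815, -0.0063], 0.56, [118.0, 251.0])]
scoop_pocket [([0.5179, 0.2942, 0.022], 0.67, [218.0, 227.0]), ([0.5784, 0.5934, 0.0096], 0.57, [112.0, 246.0])]
jar_1_mouth [([0.4877, 0.0794, 0.0524], 0.55, [287.0, 207.0])]
ball_1 [([0.4405, -0.1921, 0.0105], 0.56, [366.0, 203.0]), ([0.4989, -0.1369, 0.0113], 0.38, [342.0, 196.0])]
tray_floor [([0.4591, -0.1961, 0.0029], 0.59, [363.0, 201.0]), ([0.499, 0.3054, 0.0729], 0.18, [216.0, 220.0])]
```

View pics/w2c.png

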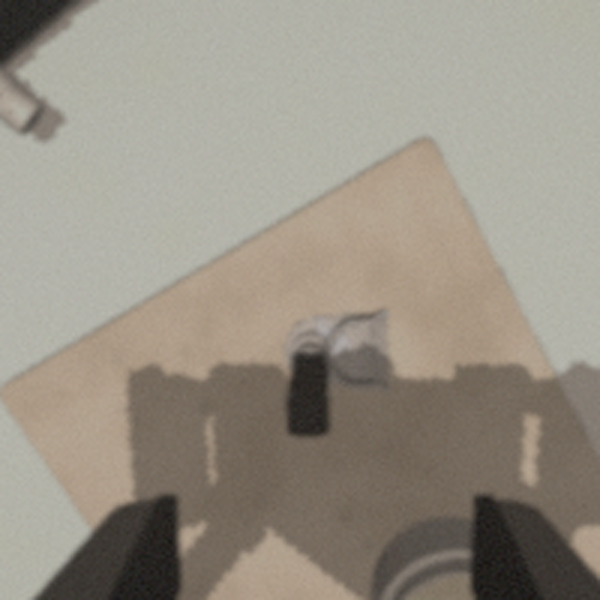

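Run:
```python
from h import *
s=state();w=wristT(shot('wrist'),s);p,R0=tool(s)
e=unproj(w,150+308/3,60+434/3,.102);print(e, e-0.006*R0[:,2])
b=unproj(w,150+310/3,60+353/3,.038);print(b)
P=e-0.006*R0[:,2]
rows(np.array([P[0],P[1],0.010+0.062-0.0187]),down(-31.5),1,s)
for t in ['scoop_grip']:
    print(t,[(np.round(m['at'],4).tolist(),round(m['score'],2),np.round(proj(w,m['at'])).tolist()) for m in cams.mark_of(t,w)])
g=cv2.cvtColor(w['img'],cv2.COLOR_RGB2GRAY)
m=(g[150:215,235:275]<45).astype(np.uint8)
n,l,st,c=cv2.connectedComponentsWithStats(m);print(st,c)
```

```text
[0.49834523 0.30341631 0.102     ] [0.50145825 0.30854531 0.1020494 ]
[0.50313414 0.3115194  0.038     ]
tool shift total [97.3 -5.7 -5.5] rotvec [ 0.004 -0.008 -0.003] deg 0.6
[97.3, -5.7, -5.5] [0.0043, -0.0082, -0.0034]
scoop_grip [([0.5014, 0.3068, 0.0741], 0.79, [254.0, 191.0])]
[[   0    0   40   65 2364]
 [  12   29   12   26  236]] [[19.68527919 30.96319797]
 [17.6440678  42.38559322]]
```

```bash
python3 -m crank '{"xyz":[[0,-4,-4],[5,-2,-1],[12,0,0],[14,0,0],[14,0,0],[14,0,0],[14,0,0],[11,0,0],[7,0,0],[2,0,0]],"turn":[[0,-0.004,0],[0,-0.004,-0.003],[0,0,0],[0,0,0],[0,0,0],[0,0,0],[0,0,0],[0,0,0],[0,0,0],[0,0,0]],"grip":[60,60,60,60,60,60,60,60,60,60]}' 20
python3 - <<'E'
from h import *
s=state();w=wristT(shot('wrist','w3.png'),s)
rows(np.array([0.5014,0.308,0.055]),down(-31.5),1)
E
```

```text
time_s: 5.9
ee_pos: [0.4979, 0.3076, 0.0467]
ee_rot: [-33.3, 89.7, -154.5]
ft_force: [-0.4, -0.3, 0.7]
opening: 0.0596
tool shift total [-8.3  2.7 -2.1] rotvec [0.004 0.004 0.003] deg 0.4
[-8.3, 2.7, -2.1] [0.0042, 0.0043, 0.0028]
```

View pics/w3.png

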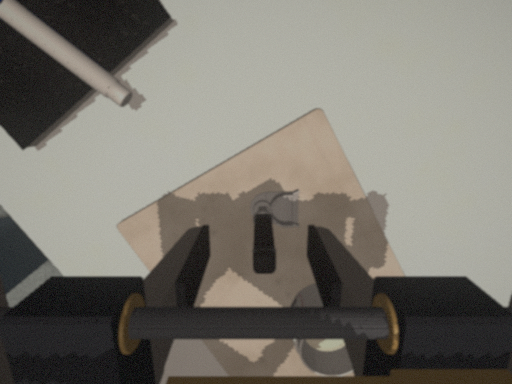

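```bash
python3 -m crank '{"xyz":[[-5,2,-1],[-4,1,-1],[0,0,0],[0,0,0],[0,0,0],[0,0,0],[0,0,0],[0,0,0],[0,0,0],[0,0,0]],"turn":[[0,0,0],[0,0,0],[0,0,0],[0,0,0],[0,0,0],[0,0,0],[0,0,0],[0,0,0],[0,0,0],[0,0,0]],"grip":[40,30,24,20,16,14,12,10,8,8]}' 25
python3 - <<'E'
from h import *
s=state();w=wristT(shot('wrist','w4.png'),s)
print(s['ee_pos'],s['opening'],s['joints'])
E
```

```text
time_s: 6.95
ee_pos: [0.5044, 0.3088, 0.06]
ee_rot: [125.4, 89.9, 4.1]
ft_force: [-1.6, 0.2, 0.9]
opening: 0.0117
[0.50442758 0.30881861 0.06000226] 0.011686514488314243 [ 1.97921824e+01  1.90246499e+01  9.53702064e+01 -2.34112591e-02
  6.55291597e+01  5.10538701e+01]
```

View pics/w4.png

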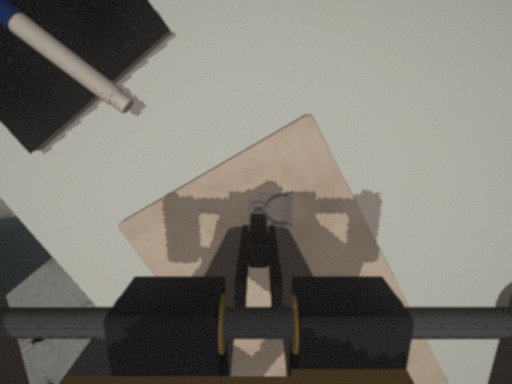

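Run:
```python
from h import *
p,R0=tool();print(R0.round(3))
s=state(); s=dict(s); s['ee_pos']=s['ee_pos']+np.array([0,0,.11])
rows(np.array([0.44,-0.133,0.17]),down(-4.3),12,s)
```

```text
[[ 0.001  0.855 -0.519]
 [ 0.    -0.519 -0.855]
 [-1.     0.001 -0.001]]
tool shift total [-1.000e-01  1.741e+02  4.111e+02] rotvec [-0.47  -0.001 -0.001] deg 27.0
[-0.0, 14.5, 34.3] [-0.0392, -0.0, -0.0001]
[-0.0, 13.2, 34.8] [-0.0392, -0.0, -0.0001]
[-0.0, 11.8, 35.3] [-0.0392, -0.0, -0.0001]
[-0.0, 10.4, 35.7] [-0.0392, -0.0, -0.0001]
[-0.0, 9.0, 36.1] [-0.0392, -0.0, -0.0001]
[-0.0, 7.6, 36.4] [-0.0392, -0.0, -0.0001]
[-0.0, 6.1, 36.7] [-0.0392, -0.0, -0.0001]
[-0.0, 4.7, 36.9] [-0.0392, -0.0, -0.0001]
[-0.0, 3.2, 37.1] [-0.0392, -0.0, -0.0001]
[-0.0, 1.8, 37.2] [-0.0392, -0.0, -0.0001]
[-0.0, 0.3, 37.2] [-0.0392, -0.0, -0.0001]
[-0.0, -1.1, 37.2] [-0.0392, -0.0, -0.0001]
```

```bash
python3 -m crank '{"xyz":[[-8,0,0],[-25,0,0],[-35,0,0],[-30,5,12],[-12,13,30],[0,13,35],[0,12,35],[0,10,36],[0,9,36],[0,8,36]],"turn":[[0,0,0],[0,0,0],[0,0,0],[0,0,0],[-0.02,0,0],[-0.04,0,0],[-0.04,0,0],[-0.04,0,0],[-0.04,0,0],[-0.04,0,0]],"grip":[6,6,6,6,6,6,6,6,6,6]}' 40
python3 - <<'E'
from h import *
rows(np.array([0.44,-0.133,0.17]),down(-4.3),8)
E
```

```text
time_s: 8.0
ee_pos: [0.4674, 0.0758, 0.1781]
ee_rot: [95.2, 89.8, -12.5]
ft_force: [-0.3, -0.6, -1.1]
opening: 0.0117
tool shift total [  8.2  37.3 207.2] rotvec [-0.234  0.    -0.004] deg 13.4
[1.0, 4.7, 25.9] [-0.0292, 0.0, -0.0005]
[1.0, 3.9, 26.0] [-0.0292, 0.0, -0.0005]
[1.0, 3.1, 26.1] [-0.0292, 0.0, -0.0005]
[1.0, 2.4, 26.2] [-0.0292, 0.0, -0.0005]
[1.0, 1.6, 26.3] [-0.0292, 0.0, -0.0005]
[1.0, 0.8, 26.3] [-0.0292, 0.0, -0.0005]
[1.0, 0.1, 26.3] [-0.0292, 0.0, -0.0005]
[1.0, -0.7, 26.3] [-0.0292, 0.0, -0.0005]
```

```bash
python3 -m crank '{"xyz":[[2,5,33],[4,5,33],[6,3,33],[8,3,33],[8,2,33],[8,1,22],[5,0,10],[2,0,0],[0,0,0],[0,0,0]],"turn":[[-0.04,0,0],[-0.04,0,0],[-0.04,0,0],[-0.04,0,0],[-0.04,0,0],[-0.03,0,0],[0,0,0],[0,0,0],[0,0,0],[0,0,0]],"grip":[6,6,6,6,6,6,6,6,6,6]}' 40
python3 - <<'E'
from h import *
s=state();w=wristT(shot('wrist','w5.png'),s);p,R0=tool(s)
for t in ['scoop_grip','scoop_lip','scoop_pocket','ball_1','tray_floor']:
    for m in cams.mark_of(t,w): print(t,np.round(m['at'],4).tolist(),round(m['score'],2),np.round(proj(w,m['at'])).tolist(),'tool',np.round(R0.T@(m['at']-p)*1000,1))
print(s['ft_force'])
rows(np.array([0.44,-0.133,0.13]),down(-4.3),1)
p=shot('top')
for t in ['ball_1','tray_floor']:
    for m in cams.mark_of(t,p): print(t,np.round(m['at'],4).tolist(),round(m['score'],2))
E
```

```text
time_s: 9.0
ee_pos: [0.4446, -0.1313, 0.1388]
ee_rot: [78.6, 89.4, -15.7]
ft_force: [0.7, 0.5, -0.7]
opening: 0.0115
scoop_grip [0.446, -0.1342, 0.1517] 0.55 [262.0, 238.0] tool [-12.8   1.8   2.8]
scoop_grip [0.4665, -0.1331, 0.1002] 0.27 [285.0, 209.0] tool [38.9 21.6  0.1]
scoop_lip [0.4762, -0.1384, 0.0889] 0.91 [296.0, 209.0] tool [50.3 31.5  4.6]
scoop_lip [0.4649, -0.1372, 0.0994] 0.44 [284.0, 213.0] tool [39.7 20.3  4.3]
scoop_pocket [0.4674, -0.1361, 0.0996] 0.8 [286.0, 212.0] tool [39.5 22.7  3. ]
ball_1 [0.5027, -0.1391, 0.0084] 0.57 [310.0, 185.0] tool [131.1  57.1   3.1]
[ 0.72147491  0.50396287 -0.65595257]
tool shift total [ 8.7 -4.5  1.5] rotvec [ 0.     0.003 -0.011] deg 0.6
[8.7, -4.5, 1.5] [0.0001, 0.0025, -0.0108]
ball_1 [0.5001, -0.1397, 0.0107] 0.59
tray_floor [0.4595, -0.1992, -0.0012] 0.83
```

View pics/w5.png

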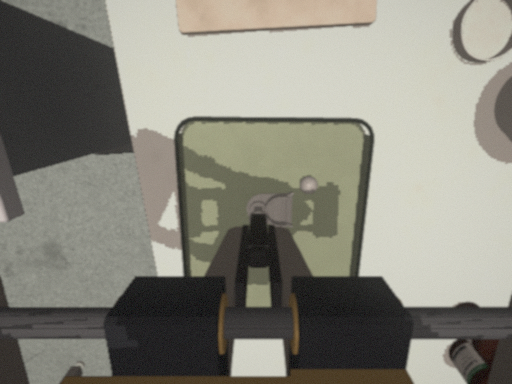

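```bash
python3 -m crank '{"xyz":[[8,-2,0],[12,-2,1],[12,0,0],[12,0,0],[12,0,0],[8,0,0],[4,0,0],[0,0,0],[0,0,0],[0,0,0]],"turn":[[0,0,-0.005],[0,0,-0.005],[0,0,0],[0,0,0],[0,0,0],[0,0,0],[0,0,0],[0,0,0],[0,0,0],[0,0,0]],"grip":[6,6,6,6,6,6,6,6,6,6]}' 40
python3 - <<'E'
from h import *
s=state();w=wristT(shot('wrist','w6.png'),s);p,R0=tool(s)
print(s['ee_pos'],R0.round(3).tolist())
for t in ['scoop_lip','scoop_pocket','ball_1']:
    for m in cams.mark_of(t,w): print(t,np.round(m['at'],4).tolist(),round(m['score'],2),np.round(proj(w,m['at'])).tolist(),'tool',np.round(R0.T@(m['at']-p)*1000,1))
cv2.imwrite('pics/w6c.png',cv2.resize(w['img'][110:290,170:370,::-1],(800,720),interpolation=cv2.INTER_CUBIC)[:600])
E
```

```text
time_s: 10.45
ee_pos: [0.4389, -0.1324, 0.063]
ee_rot: [-72.1, 89.8, -166.5]
ft_force: [-0.1, 0.1, -1.2]
opening: 0.0114
[ 0.43893725 -0.13241667  0.06301409] [[-0.003, 0.997, -0.076], [-0.001, -0.076, -0.997], [-1.0, -0.003, 0.001]]
scoop_lip [0.4701, -0.1416, 0.0109] 0.67 [296.0, 211.0] tool [52.  31.9  6.7]
scoop_pocket [0.4593, -0.1373, 0.0215] 0.98 [284.0, 211.0] tool [41.5 20.8  3.3]
ball_1 [0.5009, -0.1397, 0.0085] 0.63 [331.0, 206.0] tool [54.3 62.5  2.5]
ball_1 [0.4433, -0.1928, 0.0118] 0.45 [269.0, 267.0] tool [51.2  9.1 59.8]
```

View pics/w6c.png

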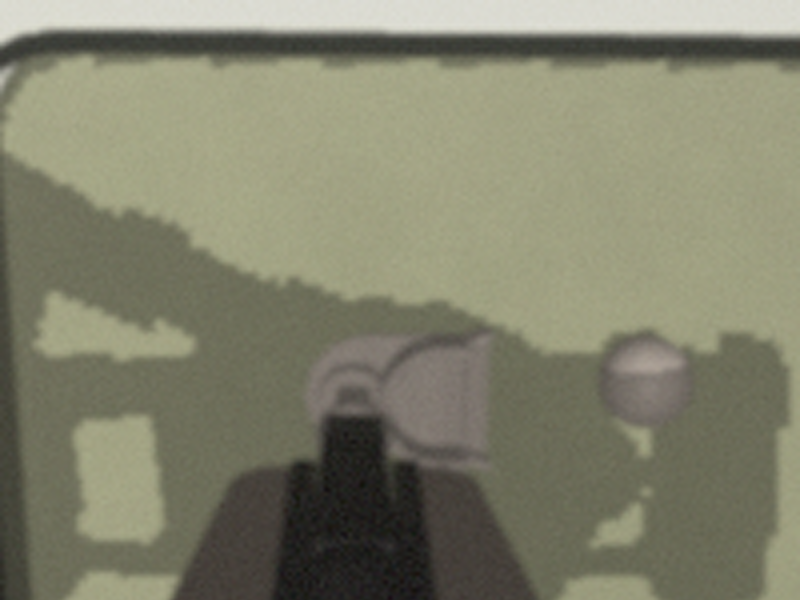

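Run:
```python
from h import *
s=state();w=wristT(shot('wrist'),s);p,R0=tool(s)
f=lambda u,v,z:np.round(R0.T@(unproj(w,170+u/4,110+v/4,z)-p)*1000,1)
print('ball',f(645,380,.012))
for z in (.013,.0145,.020,.024): print(z,f(490,332,z),f(490,465,z))
print('handle neck',f(352,395,.03))
```

```text
ball [50.8 62.   0.8]
0.013 [ 49.9  28.3 -10.2] [50.  29.3 19.9]
0.0145 [ 48.4  28.2 -10.6] [48.5 29.1 19.3]
0.02 [ 42.9  27.5 -12.1] [43.  28.4 17.1]
0.024 [ 38.9  27.  -13.3] [39.  27.9 15.5]
handle neck [33.  -0.8 -1.9]
```

```bash
python3 -m crank '{"xyz":[[3,0,-1],[4,0,0],[3,0,0],[1,0,0],[0.5,0,0],[0.3,4,0],[0.3,4,0],[0.3,4,0],[0.3,3,0],[0,0,0]],"turn":[[0,0,0],[0,0,-0.002],[0,0,0],[0,0,0],[0,0,0],[0,0,0],[0,0,0],[0,0,0],[0,0,0],[0,0,0]],"grip":[6,6,6,6,6,6,6,6,6,6]}' 40
python3 - <<'E'
from h import *
s=state();w=wristT(shot('wrist','w7.png'),s);p,R0=tool(s)
print(s['ee_pos'],R0.round(3).tolist(),s['ft_force'])
for t in ['scoop_lip','scoop_pocket','ball_1']:
    for m in cams.mark_of(t,w): print(t,np.round(m['at'],4).tolist(),round(m['score'],2),np.round(proj(w,m['at'])).tolist(),'tool',np.round(R0.T@(m['at']-p)*1000,1))
cv2.imwrite('pics/w7c.png',cv2.resize(w['img'][110:290,170:370,::-1],(800,720),interpolation=cv2.INTER_CUBIC)[:600])
E
```

```text
time_s: 11.7
ee_pos: [0.4522, -0.1338, 0.0534]
ee_rot: [-78.1, 89.2, -172.3]
ft_force: [0.3, 0.0, -0.6]
opening: 0.0114
[ 0.45219433 -0.13379061  0.05339705] [[-0.015, 0.997, -0.074], [-0.002, -0.074, -0.997], [-1.0, -0.014, 0.003]] [ 0.31785988  0.04716055 -0.62014442]
scoop_lip [0.4811, -0.1433, 0.0016] 0.69 [294.0, 212.0] tool [51.4 30.3  7.2]
scoop_pocket [0.4728, -0.1375, 0.0137] 0.83 [285.0, 211.0] tool [39.4 21.4  2.1]
ball_1 [0.5044, -0.1401, 0.0106] 0.97 [323.0, 210.0] tool [42.  53.1  2.3]
ball_1 [0.4679, -0.2646, 0.01] 0.5 [286.0, 336.0] tool [ 43.4  25.9 129.2]
ball_1 [0.441, -0.194, 0.0127] 0.49 [252.0, 273.0] tool [41.  -6.1 60.7]
```

View pics/w7c.png

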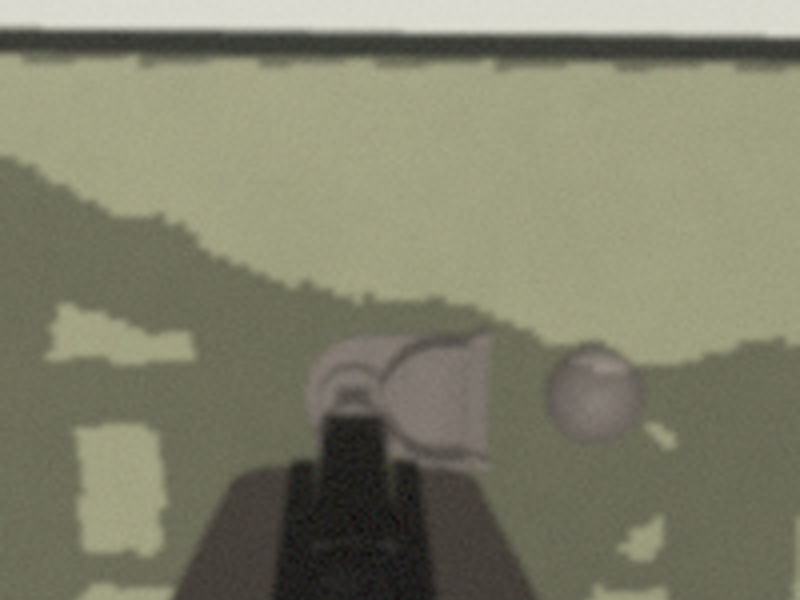

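```bash
python3 -m crank '{"xyz":[[1,2,0],[1,3,0],[0.5,4,0],[0.4,4,0],[0.3,4,0],[0.3,4,0],[0.3,4,0],[0.3,4,0],[0.3,4,0],[0.3,4,0]],"turn":[[0,0,0.006],[0,0,0],[0,0,0],[0,0,0],[0,0,0],[0,0,0],[0,0,0],[0,0,0],[0,0,0],[0,0,0]],"grip":[6,6,6,6,6,6,6,6,6,6]}' 40
python3 - <<'E'
from h import *
s=state();w=wristT(shot('wrist','w8.png'),s);p,R0=tool(s)
print(s['ee_pos'],R0.round(3).tolist(),s['ft_force'])
cv2.imwrite('pics/w8c.png',cv2.resize(w['img'][110:290,170:370,::-1],(800,720),interpolation=cv2.INTER_CUBIC)[:600])
E
```

```text
time_s: 12.9
ee_pos: [0.479, -0.1372, 0.0539]
ee_rot: [-83.5, 87.6, -177.5]
ft_force: [0.4, 0.5, -1.8]
opening: 0.0113
[ 0.47899366 -0.1371976   0.05386728] [[-0.041, 0.997, -0.069], [-0.002, -0.069, -0.998], [-0.999, -0.041, 0.005]] [ 0.3897078   0.53817158 -1.82483054]
```

View pics/w8c.png

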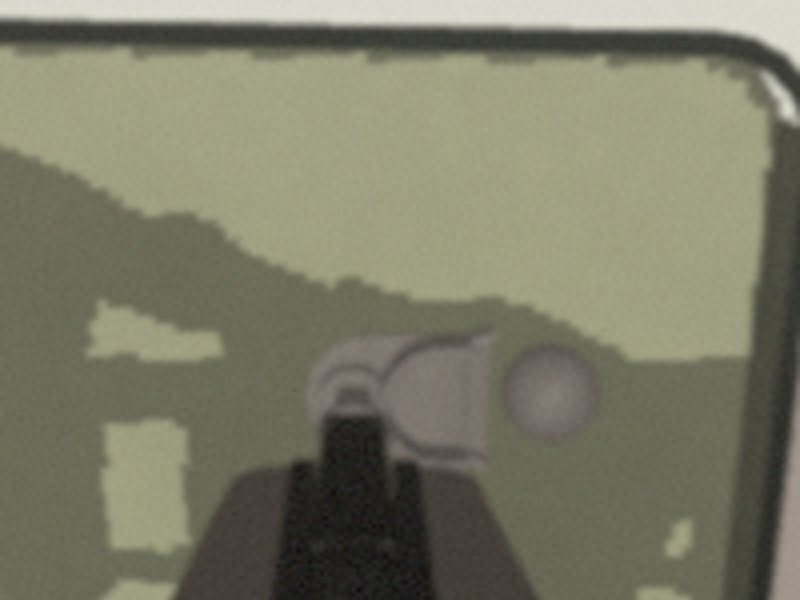

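```bash
python3 -m crank '{"xyz":[[0.8,0,0],[0.8,0,0],[0.8,0,0],[0.8,1,0],[0.8,2,0],[0.8,3,0],[0.8,3,0],[0.8,3,0],[0.8,3,0],[0.8,3,0]],"turn":[[0,0,0.009],[0,0,0.009],[0,0,0.009],[0,0,0.009],[0,0,0.006],[0,0,0.004],[0,0,0.003],[0,0,0.003],[0,0,0.003],[0,0,0.003]],"grip":[6,6,6,6,6,6,6,6,6,6]}' 40
python3 - <<'E'
from h import *
s=state();w=wristT(shot('wrist','w9.png'),s);p,R0=tool(s)
print(s['ee_pos'],R0.round(3).tolist(),s['ft_force'])
cv2.imwrite('pics/w9c.png',cv2.resize(w['img'][110:290,170:370,::-1],(800,720),interpolation=cv2.INTER_CUBIC)[:600])
E
```

```text
time_s: 13.95
ee_pos: [0.4823, -0.1382, 0.0537]
ee_rot: [-79.4, 88.7, -172.9]
ft_force: [-13.3, 1.7, 19.4]
opening: 0.0117
[ 0.48225661 -0.1381692   0.05371548] [[-0.023, 0.998, -0.062], [-0.003, -0.062, -0.998], [-1.0, -0.022, 0.004]] [-13.29130869   1.70493962  19.41043751]
```

View pics/w9c.png

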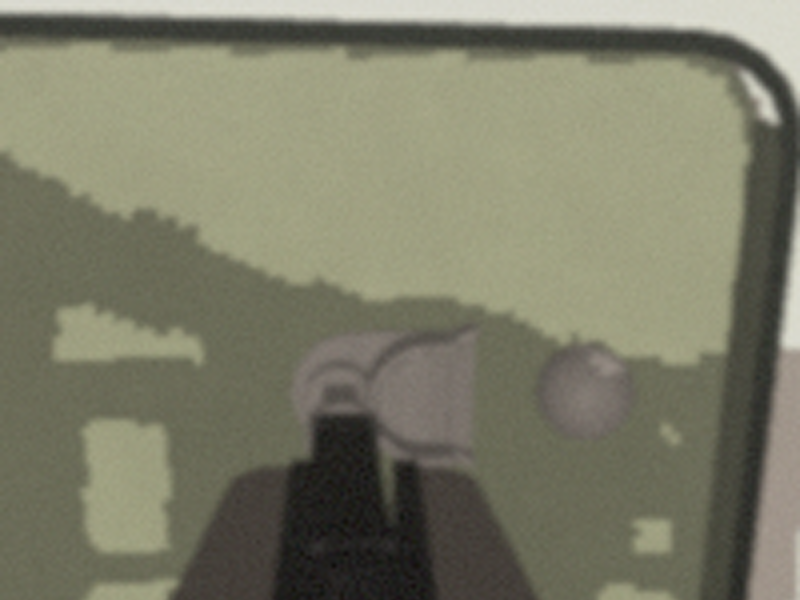

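```bash
python3 -m crank '{"xyz":[[-1,0,0],[-1,0,0],[-1,0,0],[-0.5,0,0],[0,0,0],[0,0,0],[0,0,0],[0,0,0],[0,0,0],[0,0,0]],"turn":[[0,0,0.005],[0,0,0.005],[0,0,0.005],[0,0,0.003],[0,0,0.003],[0,0,0],[0,0,0],[0,0,0],[0,0,0],[0,0,0]],"grip":[6,6,6,6,6,6,6,6,6,6]}' 40
python3 - <<'E'
from h import *
s=state();w=wristT(shot('wrist','w10.png'),s);p,R0=tool(s)
print(s['ee_pos'],R0.round(3).tolist(),s['ft_force'])
cv2.imwrite('pics/w10c.png',cv2.resize(w['img'][110:290,170:370,::-1],(800,720),interpolation=cv2.INTER_CUBIC)[:600])
E
```

```text
time_s: 15.0
ee_pos: [0.4839, -0.1375, 0.0551]
ee_rot: [61.5, 89.6, -32.1]
ft_force: [0.4, -0.1, -1.2]
opening: 0.0114
[ 0.48389873 -0.13751845  0.05511557] [[0.006, 0.998, -0.062], [-0.003, -0.062, -0.998], [-1.0, 0.006, 0.003]] [ 0.40785483 -0.1167739  -1.20681403]
```

View pics/w10c.png

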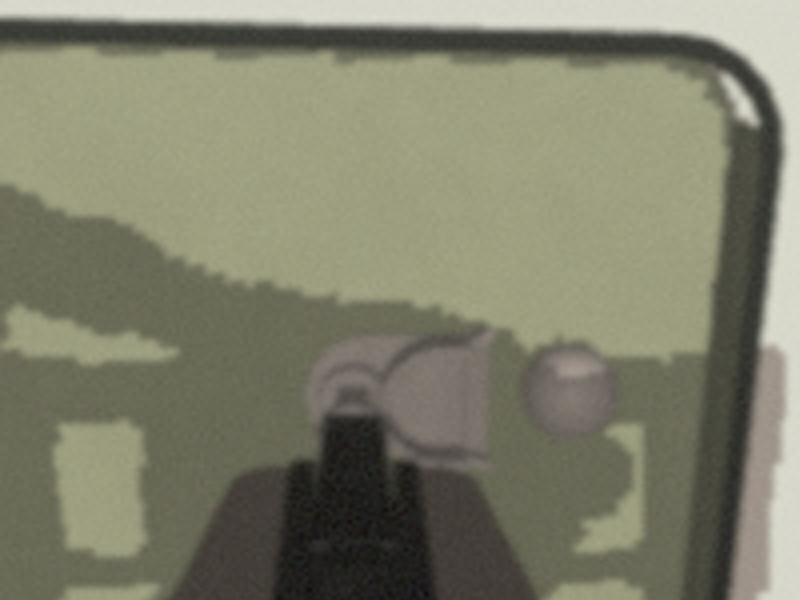

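```bash
python3 -m crank '{"xyz":[[0.8,0,0],[0.8,1,0],[0.4,3,0],[0.3,3,0],[0.3,3,0],[0.3,3,0],[0.3,3,0],[0.3,3,0],[0.3,3,0],[0.1,2,0]],"turn":[[0.002,0,0.001],[0.002,0,0.001],[0.002,0,0.002],[0.002,0,0.002],[0.002,0,0.002],[0,0,0.002],[0,0,0.002],[0,0,0.002],[0,0,0.002],[0,0,0.001]],"grip":[6,6,6,6,6,6,6,6,6,6]}' 40
python3 - <<'E'
from h import *
s=state();w=wristT(shot('wrist','w11.png'),s);p,R0=tool(s)
print(s['ee_pos'],R0.round(3).tolist(),s['ft_force'])
cv2.imwrite('pics/w11c.png',cv2.resize(w['img'][110:290,170:370,::-1],(800,720),interpolation=cv2.INTER_CUBIC)[:600])
E
```

```text
time_s: 16.05
ee_pos: [0.5078, -0.1393, 0.0525]
ee_rot: [81.2, 89.0, -12.9]
ft_force: [-2.3, 1.3, 3.1]
opening: 0.0114
[ 0.50778114 -0.13926268  0.0524768 ] [[0.018, 0.997, -0.072], [-0.004, -0.072, -0.997], [-1.0, 0.018, 0.003]] [-2.32342263  1.3148054   3.10287151]
```

View pics/w11c.png

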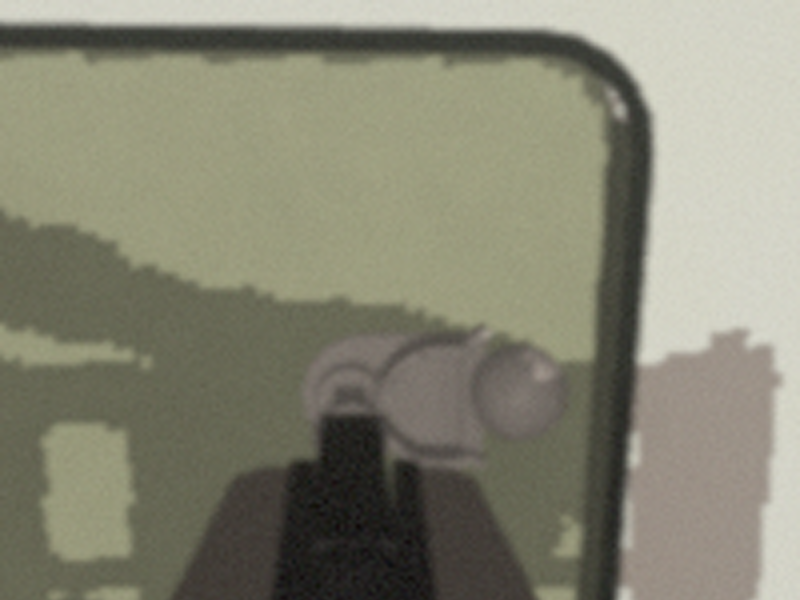

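```bash
python3 -m crank '{"xyz":[[0.1,2,0],[0.1,3,0],[0.1,3,0],[0.1,3,0],[0.2,3,0],[0.2,3,0],[0.2,3,0],[0.2,3,0],[0.2,2,0],[0.1,1,0]],"turn":[[0,0,0],[0,0,0],[0,0,0],[0,0,0.001],[0,0,0.001],[0,0,0.001],[0,0,0.001],[0,0,0.001],[0,0,0.001],[0,0,0.001]],"grip":[6,6,6,6,6,6,6,6,6,6]}' 40
python3 - <<'E'
from h import *
s=state();w=wristT(shot('wrist','w12.png'),s);p,R0=tool(s)
print(s['ee_pos'],R0.round(3).tolist(),s['ft_force'])
cv2.imwrite('pics/w12c.png',cv2.resize(w['img'][110:290,170:370,::-1],(800,720),interpolation=cv2.INTER_CUBIC)[:600])
E
```

```text
time_s: 17.1
ee_pos: [0.5313, -0.1417, 0.0526]
ee_rot: [73.7, 89.3, -20.4]
ft_force: [-8.2, 0.8, 9.3]
opening: 0.0118
[ 0.53130413 -0.14165716  0.05257691] [[0.012, 0.997, -0.07], [-0.004, -0.07, -0.998], [-1.0, 0.012, 0.004]] [-8.24021176  0.83112654  9.28903072]
```

View pics/w12c.png

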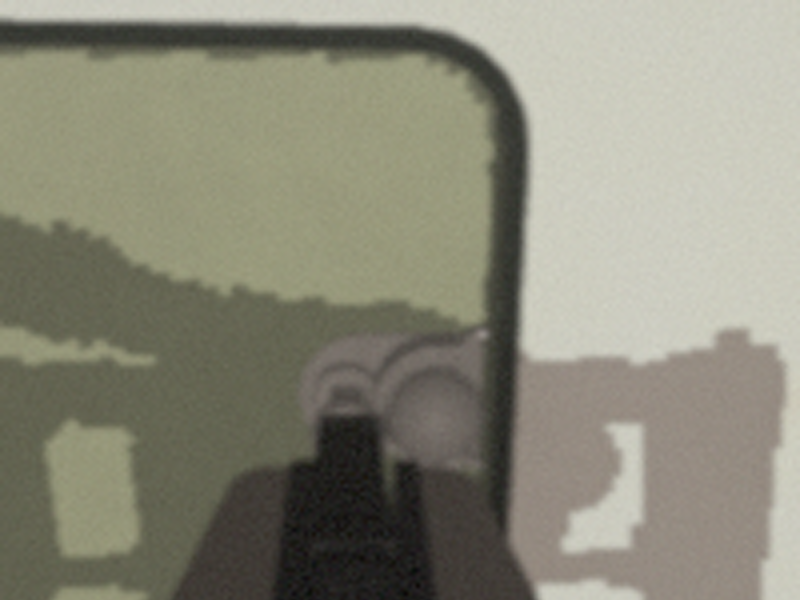

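```bash
python3 -m crank '{"xyz":[[-3,-2,0],[-6,-2,0],[-12,-4,0],[-16,-8,-5],[-15,-10,-12],[-10,-11,-18],[-5,-11,-22],[0,-11,-24],[0,-11,-24],[0,-9,-20]],"turn":[[0,0,0.012],[0,0,0.012],[0,0,0.012],[0,0,0.01],[0,0,0.008],[0,0,0],[0,0,0],[0,0,0],[0,0,0],[0,0,0]],"grip":[6,6,6,6,6,6,6,6,6,6]}' 40
python3 - <<'E'
from h import *
s=state();w=wristT(shot('wrist','w13.png'),s);p,R0=tool(s)
print(s['ee_pos'],R0.round(3).tolist(),s['ft_force'])
rows(np.array([0.442,0.088,0.135]),down(-4.3),1,s)
E
```

```text
time_s: 18.15
ee_pos: [0.4623, -0.0091, 0.1181]
ee_rot: [87.7, 84.7, -6.7]
ft_force: [0.6, -0.4, -0.8]
opening: 0.0113
[ 0.46229377 -0.00912538  0.11813238] [[0.092, 0.993, -0.077], [-0.011, -0.076, -0.997], [-0.996, 0.092, 0.004]] [ 0.64669369 -0.42869526 -0.80625996]
tool shift total [-19.7 -26.  -95.2] rotvec [-0.002  0.004 -0.093] deg 5.3
[-19.7, -26.0, -95.2] [-0.002, 0.0038, -0.0925]
```

View pics/w13.png

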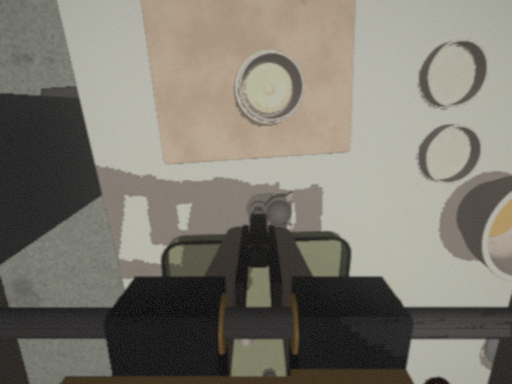

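```bash
python3 -m crank '{"xyz":[[-6,-4,-10],[-6,-5,-16],[-4,-5,-18],[-2,-4,-16],[0,-3,-12],[0,-2,-8],[0,-1,-4],[0,0,0],[0,0,0],[0,0,0]],"turn":[[0,0,-0.005],[0,0,-0.005],[0,0,-0.005],[0,0,-0.005],[0,0,-0.005],[0,0,0],[0,0,0],[0,0,0],[0,0,0],[0,0,0]],"grip":[6,6,6,6,6,6,6,6,6,6]}' 40
python3 - <<'E'
from h import *
s=state();w=wristT(shot('wrist','w14.png'),s);p,R0=tool(s)
print(s['ee_pos'],R0.round(3).tolist(),s['ft_force'])
for t in ['scoop_lip','scoop_pocket','ball_1','jar_1_mouth']:
    for m in cams.mark_of(t,w): print(t,np.round(m['at'],4).tolist(),round(m['score'],2),np.round(proj(w,m['at'])).tolist(),'tool',np.round(R0.T@(m['at']-p)*1000,1))
q=shot('top')
for m in cams.mark_of('jar_1_mouth',q): print('top jar',np.round(m['at'],4),m['score'])
cv2.imwrite('pics/w14c.png',cv2.resize(w['img'][110:290,150:350,::-1],(800,720),interpolation=cv2.INTER_CUBIC)[:600])
E
```

```text
time_s: 19.2
ee_pos: [0.4456, 0.082, 0.1388]
ee_rot: [89.8, 85.5, -4.7]
ft_force: [-0.3, -0.5, -1.6]
opening: 0.0113
[0.4456437  0.08204448 0.13880798] [[0.078, 0.994, -0.079], [-0.006, -0.078, -0.997], [-0.997, 0.078, 0.0]] [-0.25582247 -0.48941102 -1.60895477]
scoop_lip [0.4781, 0.0744, 0.0913] 0.68 [293.0, 210.0] tool [49.9 29.1  5.1]
scoop_pocket [0.4692, 0.0753, 0.0997] 0.86 [284.0, 213.0] tool [40.9 20.9  4.9]
scoop_pocket [0.454, -0.1894, 0.0072] 0.56 [273.0, 373.0] tool [133.6  19.3 269.9]
ball_1 [0.4673, 0.0754, 0.0997] 0.94 [282.0, 214.0] tool [40.7 19.   4.9]
ball_1 [0.4425, -0.1927, 0.016] 0.54 [265.0, 382.0] tool [123.9   8.8 274.1]
jar_1_mouth [0.4811, 0.0854, 0.055] 0.56 [288.0, 187.0] tool [86.3 28.4 -6.2]
```

View pics/w14.png

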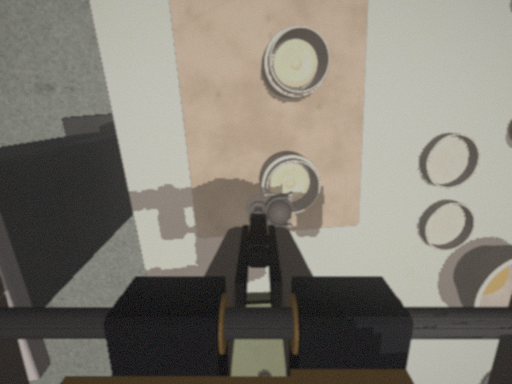

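View pics/w14c.png

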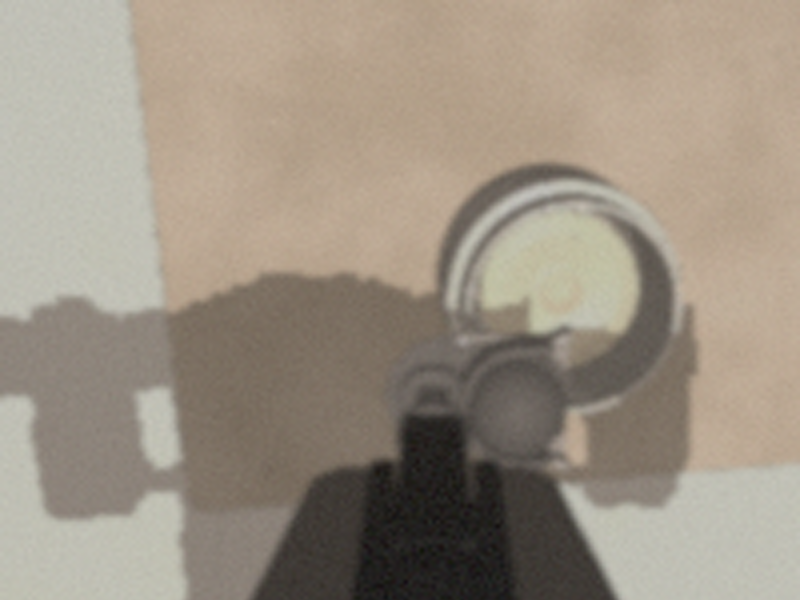

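Run:
```python
from h import *
s=state();w=wristT(shot('wrist'),s);p,R0=tool(s)
C=[.4835,.083]
for c in ([.4835,.083],[.4811,.0854],[.486,.083]):
    r=[proj(w,[c[0]+.03*np.cos(a),c[1]+.03*np.sin(a),.056]) for a in np.linspace(0,2*np.pi,72)]
    r=np.array(r);print(c,np.round([r[:,0].min(),r[:,0].max(),r[:,1].min(),r[:,1].max()],1))
```

```text
[0.4835, 0.083] [260.1 321.8 158.6 218.8]
[0.4811, 0.0854] [257.4 319.3 156.3 216.8]
[0.486, 0.083] [262.7 324.3 158.3 218.5]
```

```bash
cat >> h.py <<'E'
LIP=np.array([.049,.0305,.0045])
def lip_pose(L,yaw,th):
    """TCP target: scoop lip at L, nose down th deg"""
    Rt=down(yaw)@R.from_rotvec([0,0,-np.radians(th)]).as_matrix()
    return np.array(L)-Rt@LIP,Rt
def liprows(L,yaw,th,n):
    P,Rt=lip_pose(L,yaw,th); p,R0=tool(); L0=p+R0@LIP
    w=R.from_matrix(R0.T@Rt).as_rotvec(); print('lip now',L0.round(4),'tcp target',P.round(4),'rotvec',w.round(3))
    pp,Rp=p,R0
    for i in range(1,n+1):
        Ri=R0@R.from_rotvec(w*i/n).as_matrix(); Pi=L0+(np.array(L)-L0)*i/n-Ri@LIP
        print(np.round(Rp.T@(Pi-pp)*1000,1).tolist(),np.round(w/n,3).tolist()); pp,Rp=Pi,Ri
E
python3 - <<'E'
from h import *
J=np.array([.4835,.0877,.056]);a=np.radians(-4.4);h=np.array([np.cos(a),np.sin(a),0])
liprows(J-.013*h+[0,0,.014],-4.4,20,7)
E
```

```text
lip now [0.4793 0.0752 0.0923] tcp target [0.459  0.0941 0.1265] rotvec [-0.001 -0.    -0.427]
[1.3, 1.4, -1.8] [-0.0, -0.0, -0.061]
[1.4, 1.6, -1.8] [-0.0, -0.0, -0.061]
[1.5, 1.8, -1.8] [-0.0, -0.0, -0.061]
[1.5, 2.0, -1.8] [-0.0, -0.0, -0.061]
[1.6, 2.2, -1.8] [-0.0, -0.0, -0.061]
[1.6, 2.4, -1.8] [-0.0, -0.0, -0.061]
[1.7, 2.6, -1.8] [-0.0, -0.0, -0.061]
```

```bash
python3 -m crank '{"xyz":[[0.5,1,-2],[1,1.5,-2],[1.5,2,-2],[1.5,2,-2],[1.5,2,-2],[1.5,2.5,-2],[1.5,2.5,-1],[0,0,0],[0,0,0],[0,0,0]],"turn":[[0,0,-0.06],[0,0,-0.06],[0,0,-0.06],[0,0,-0.06],[0,0,-0.06],[0,0,-0.06],[0,0,-0.05],[0,0,0],[0,0,0],[0,0,0]],"grip":[6,6,6,6,6,6,6,6,6,6]}' 40
python3 - <<'E'
from h import *
s=state();w=wristT(shot('wrist','w15.png'),s);p,R0=tool(s)
print(s['ee_pos'],R0.round(3).tolist(),s['ft_force'],s['joints'])
for t in ['scoop_lip','ball_1','jar_1_mouth']:
    for m in cams.mark_of(t,w): print(t,np.round(m['at'],4).tolist(),round(m['score'],2),np.round(proj(w,m['at'])).tolist(),'tool',np.round(R0.T@(m['at']-p)*1000,1))
cv2.imwrite('pics/w15c.png',cv2.resize(w['img'][110:290,150:350,::-1],(800,720),interpolation=cv2.INTER_CUBIC)[:600])
J=np.array([.4835,.0877,.056]);a=np.radians(-4.4);h=np.array([np.cos(a),np.sin(a),0])
liprows(J-.011*h+[0,0,.006],-4.4,45,7)
q=shot('scene','s15.png')
cv2.imwrite('pics/s15c.png',cv2.resize(q['img'][150:270,200:360,::-1],(800,600),interpolation=cv2.INTER_CUBIC))
E
```

```text
time_s: 20.6
ee_pos: [0.4603, 0.0948, 0.1275]
ee_rot: [-89.9, 70.4, 175.6]
ft_force: [0.6, -0.2, -0.8]
opening: 0.0118
[0.46029    0.0948032  0.12750272] [[-0.335, 0.939, -0.078], [0.026, -0.073, -0.997], [-0.942, -0.336, 0.0]] [ 0.61388589 -0.16768015 -0.81426864] [-3.3999012  14.509761   95.09598773  0.3379424  90.00872018  1.00441528]
ball_1 [0.4683, 0.0888, 0.0828] 0.6 [287.0, 215.0] tool [39.3 23.   5.3]
jar_1_mouth [0.4851, 0.0846, 0.0587] 0.76 [313.0, 211.0] tool [56.2 47.1  8.2]
lip now [0.4722 0.0894 0.0714] tcp target [0.4859 0.092  0.1182] rotvec [-0.001 -0.    -0.443]
[-0.6, 3.7, 0.1] [-0.0, -0.0, -0.063]
[-0.6, 3.7, 0.1] [-0.0, -0.0, -0.063]
[-0.7, 3.8, 0.1] [-0.0, -0.0, -0.063]
[-0.7, 3.9, 0.1] [-0.0, -0.0, -0.063]
[-0.7, 4.0, 0.1] [-0.0, -0.0, -0.063]
[-0.8, 4.0, 0.1] [-0.0, -0.0, -0.063]
[-0.9, 4.1, 0.1] [-0.0, -0.0, -0.063]
```

View pics/w15c.png

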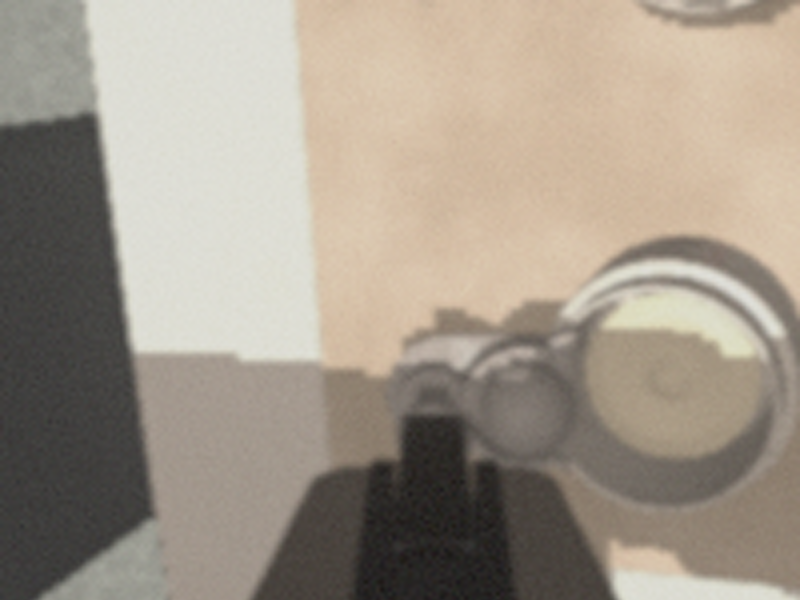

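View pics/s15c.png

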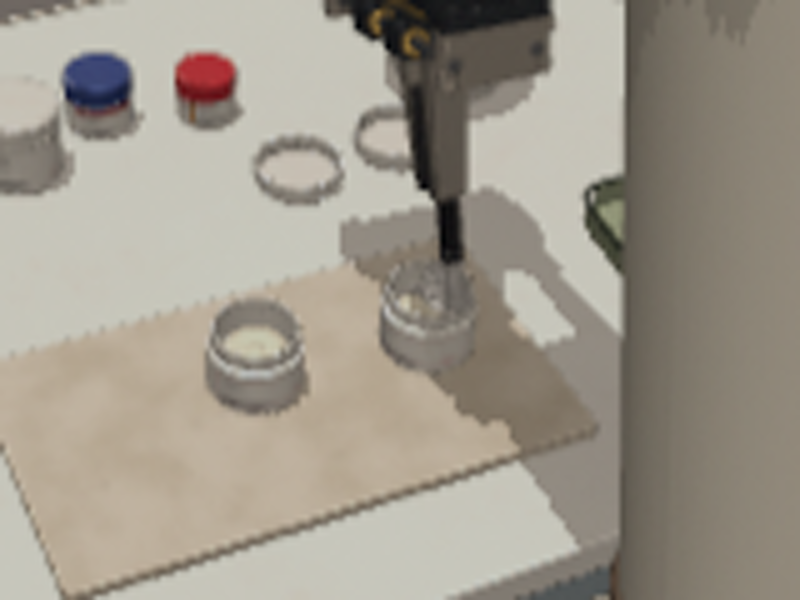

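Run:
```python
from h import *
s=state();w=wristT(shot('wrist'),s);p,R0=tool(s)
j=unproj(w,150+678/4,110+385/4,.056);print('jar',j.round(4),(R0.T@(j-p)*1000).round(1))
T=np.array(w['T_tool_cam'])
def at_x(u,v,x):
    d=T[:3,:3]@np.array([(150+u/4-w['cx'])/w['fx'],(110+v/4-w['cy'])/w['fy'],1]);o=T[:3,3];return ((o+d*(x-o[0])/d[0])*1000).round(1)
print('ball',at_x(522,405,.039)); print('tips',at_x(578,325,.040),at_x(578,463,.040),'lip?',at_x(578,394,.049))
a=np.radians(-4.4);h=np.array([np.cos(a),np.sin(a),0])
for L in [p+R0@LIP]: print(L, 'fwd short of centre',(j-L)@h*1000,'lateral',(j-L)@np.array([-h[1],h[0],0])*1000)
```

```text
jar [0.4907 0.0886 0.056 ] [57.3 53.1  3.9]
ball [39.  17.4  2.2]
tips [ 40.   28.5 -14.5] [40.  29.5 15.3] lip? [49.  30.1  3.2]
[0.47221553 0.08939431 0.07137566] fwd short of centre 18.466739441140472 lateral 0.5805662241164556
```

Run:
```python
from h import *
s=state();w=wristT(shot('wrist','w16.png'),s)
print(unproj(w,150+668/4,110+375/4,.014).round(4))
s2=dict(s);s2['ee_pos']=[.4456437,.08204448,.13880798];s2['ee_rot']=[89.8,85.5,-4.7]
T=np.eye(4);T[:3,:3]=np.array([[0.078, 0.994, -0.079], [-0.006, -0.078, -0.997], [-0.997, 0.078, 0.0]]);T[:3,3]=s2['ee_pos'];w2=dict(w);w2['cam_to_world']=T@w['T_tool_cam']
print(unproj(w2,150+560/4,110+290/4,.014).round(4),unproj(w2,291,184,.056).round(4))
q=shot('top','top16.png')
cv2.imwrite('pics/top16c.png',cv2.resize(q['img'][190:230,230:310,::-1],(800,400),interpolation=cv2.INTER_CUBIC))
```

```text
[0.4817 0.0779 0.014 ]
[0.4897 0.0789 0.014 ] [0.4835 0.0883 0.056 ]
```

View pics/top16c.png

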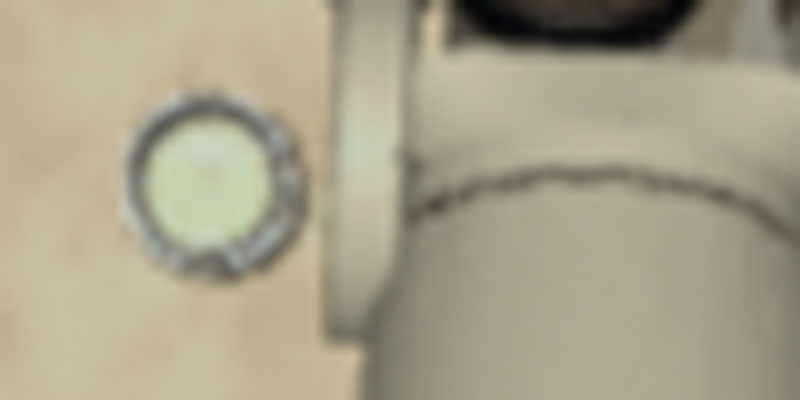

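Run:
```python
from h import *
s=state();w=shot('wrist')
img=cv2.imread('pics/w14.png')
T=np.eye(4);T[:3,:3]=np.array([[0.078, 0.994, -0.079], [-0.006, -0.078, -0.997], [-0.997, 0.078, 0.0]]);T[:3,3]=[.4456437,.08204448,.13880798];w['cam_to_world']=T@w['T_tool_cam']
o=[]
for c in ([.485,.080],[.485,.085]):
    b=cv2.resize(img[110:290,200:350],(600,720),interpolation=cv2.INTER_CUBIC)
    for r,z,col in ((.03,.056,(0,0,255)),(.019,.056,(0,255,255)),(.03,.01,(255,0,0)),(.019,.014,(0,255,0))):
        P=np.array([proj(w,[c[0]+r*np.cos(a),c[1]+r*np.sin(a),z]) for a in np.linspace(0,6.283,60)])
        cv2.polylines(b,[((P-[200,110])*4).astype(np.int32)],True,col,1)
    o.append(b[:,200:600])
cv2.imwrite('pics/ov.png',np.hstack(o)[:600])
t=cv2.imread('pics/top0.png');q=shot('top')
b=cv2.resize(t[190:230,230:310],(800,400),interpolation=cv2.INTER_CUBIC)
for c in ([.485,.080],[.50,.19]):
    for r,z,col in ((.03,.056,(0,0,255)),(.019,.056,(0,255,255)),(.03,.01,(255,0,0)),(.019,.014,(0,255,0))):
        P=np.array([proj(q,[c[0]+r*np.cos(a),c[1]+r*np.sin(a),z]) for a in np.linspace(0,6.283,60)])
        cv2.polylines(b,[((P-[230,190])*10+5).astype(np.int32)],True,col,1)
cv2.imwrite('pics/ov2.png',b)
```

```text
(no output)
```

View pics/ov.png

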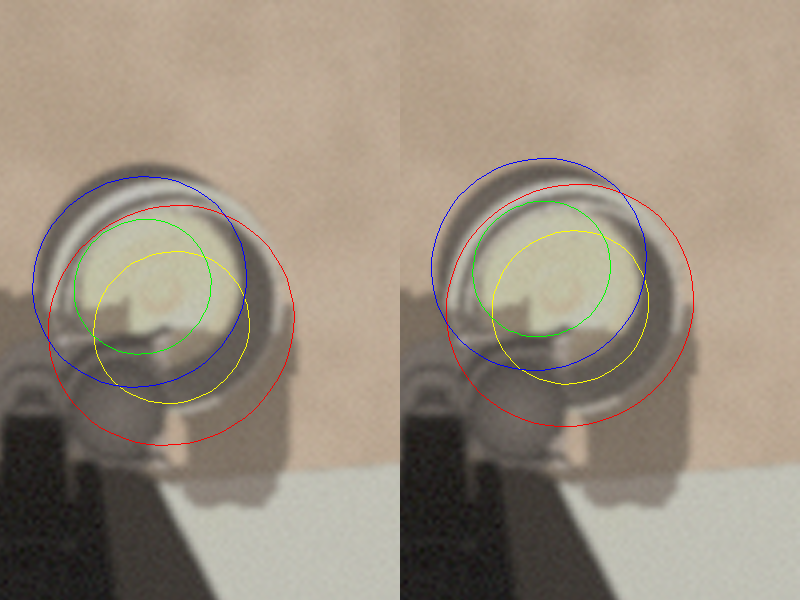

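View pics/ov2.png

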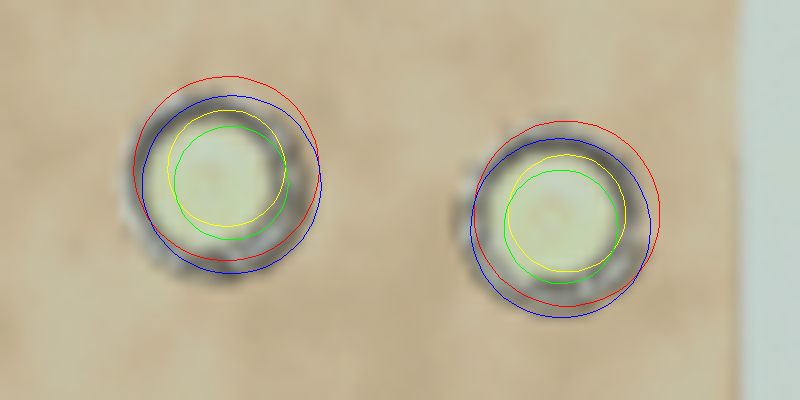

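Run:
```python
from h import *
s=state();w=wristT(shot('wrist'),s);img=w['img'][:,:,::-1]
o=[]
for c in ([.485,.0865],[.489,.0885]):
    b=cv2.resize(img[150:270,270:380],(660,720),interpolation=cv2.INTER_CUBIC)
    for r,z,col in ((.03,.056,(0,0,255)),(.0275,.056,(255,0,255)),(.019,.056,(0,255,255)),(.03,.01,(255,0,0))):
        P=np.array([proj(w,[c[0]+r*np.cos(a),c[1]+r*np.sin(a),z]) for a in np.linspace(0,6.283,60)])
        cv2.polylines(b,[((P-[270,150])*6+3).astype(np.int32)],True,col,1)
    o.append(b[:600])
cv2.imwrite('pics/ov3.png',cv2.resize(np.hstack(o),(800,364)))
cv2.imwrite('pics/ov4.png',cv2.resize(np.hstack(o)[:,:660],(660,600)))
```

```text
(no output)
```

View pics/ov3.png

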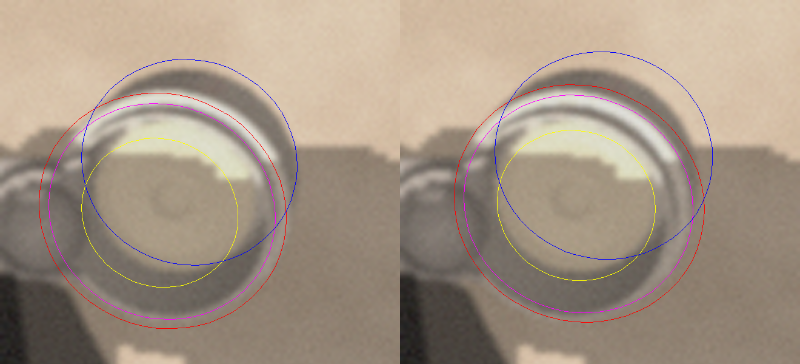

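View pics/ov4.png

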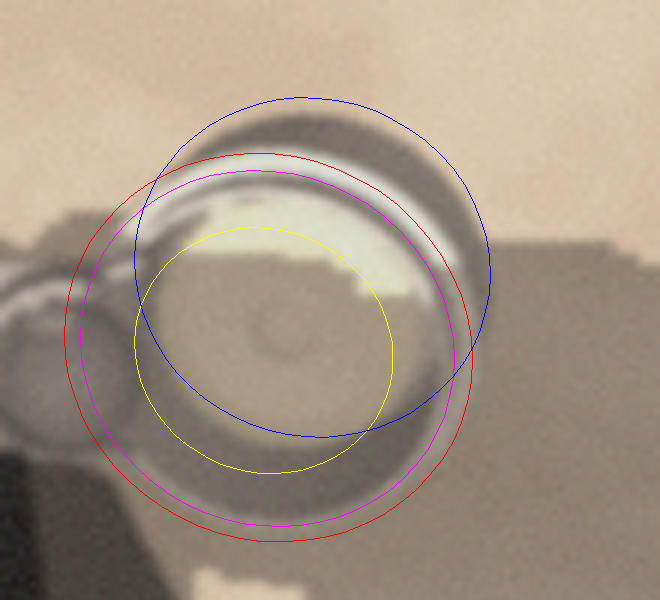

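Run:
```python
from h import *
LIP[2]=.0038
J=np.array([.4855,.0868,.056]);a=np.radians(-4.4);h=np.array([np.cos(a),np.sin(a),0])
liprows(J-.011*h+[0,0,.006],-4.4,46,8)
```

```text
lip now [0.4723 0.09   0.071 ] tcp target [0.4888 0.0904 0.118 ] rotvec [-0.001 -0.    -0.46 ]
[-0.7, 3.5, 0.3] [-0.0, -0.0, -0.057]
[-0.7, 3.6, 0.3] [-0.0, -0.0, -0.057]
[-0.8, 3.6, 0.3] [-0.0, -0.0, -0.057]
[-0.8, 3.7, 0.3] [-0.0, -0.0, -0.057]
[-0.9, 3.7, 0.3] [-0.0, -0.0, -0.057]
[-0.9, 3.8, 0.3] [-0.0, -0.0, -0.057]
[-1.0, 3.8, 0.3] [-0.0, -0.0, -0.057]
[-1.0, 3.8, 0.3] [-0.0, -0.0, -0.057]
```

```bash
python3 -m crank '{"xyz":[[1.2,4.2,0.3],[1.2,4.3,0.3],[0.8,4.2,0.3],[-2,3.3,0.3],[-2,3.3,0.3],[-2,3.4,0.3],[-2,3.4,0.3],[-2,3.4,0.3],[0,0,0],[0,0,0]],"turn":[[0,0,-0.057],[0,0,-0.057],[0,0,-0.057],[0,0,-0.057],[0,0,-0.057],[0,0,-0.057],[0,0,-0.057],[0,0,-0.057],[0,0,0],[0,0,0]],"grip":[6,6,6,6,6,6,6,6,6,6]}' 40
python3 - <<'E'
from h import *
LIP[2]=.0038
s=state();w=wristT(shot('wrist','w17.png'),s);p,R0=tool(s)
print('lip',(p+R0@LIP).round(4),R0[:,1].round(3),s['ft_force'])
cv2.imwrite('pics/w17c.png',cv2.resize(w['img'][110:290,180:380,::-1],(800,720),interpolation=cv2.INTER_CUBIC)[:600])
q=shot('scene');cv2.imwrite('pics/s17c.png',cv2.resize(q['img'][150:270,200:360,::-1],(800,600),interpolation=cv2.INTER_CUBIC))
E
```

```text
time_s: 22.15
ee_pos: [0.4922, 0.0899, 0.1167]
ee_rot: [-90.0, 43.5, 175.6]
ft_force: [-0.6, 0.9, -0.3]
opening: 0.0114
lip [0.4774 0.0873 0.0609] [ 0.686 -0.054 -0.726] [-0.60148583  0.92860624 -0.2816264 ]
```

View pics/w17c.png

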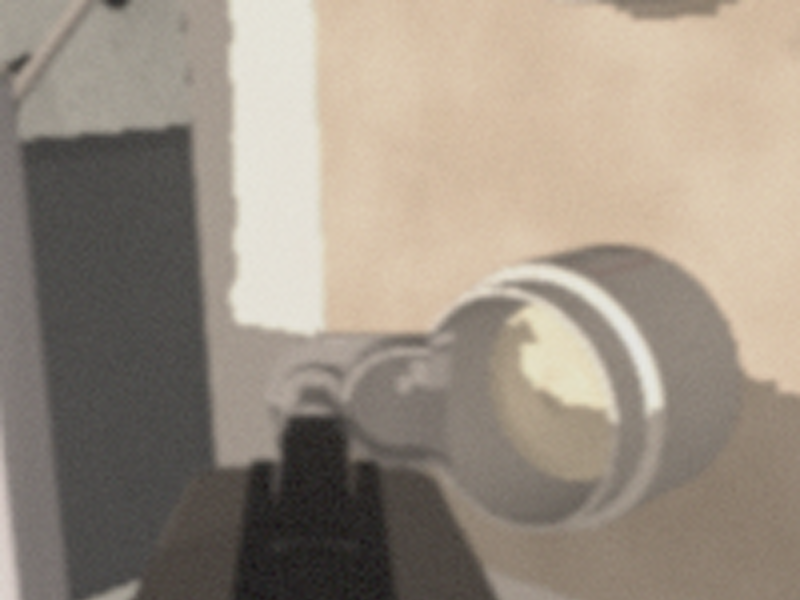

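View pics/s17c.png

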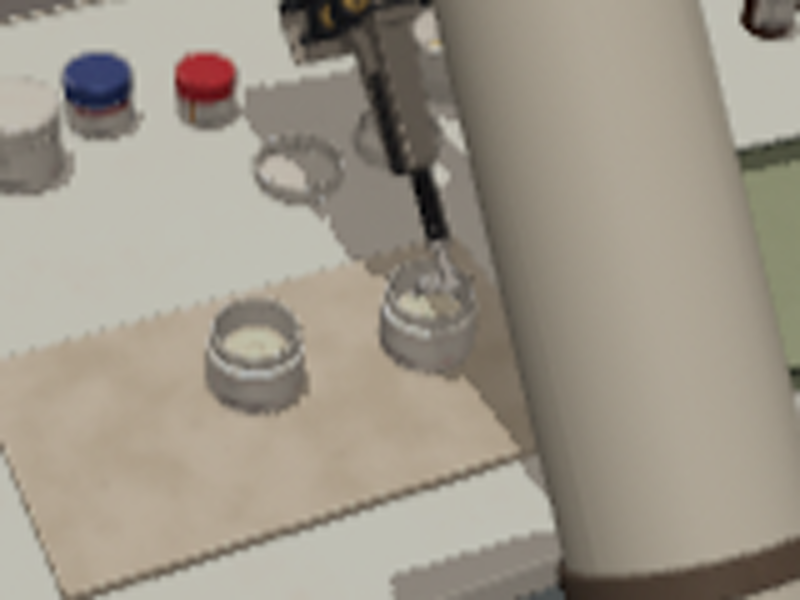

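```bash
python3 -m crank '{"xyz":[[-4,-5,0],[-8,-9,0],[-10,-12,0],[-12,-11,0],[-10,-10,0],[-5,-8,8],[-2,-6,15],[0,-5,22],[0,-5,28],[0,-5,30]],"turn":[[0,0,0.03],[0,0,0.08],[0,0,0.1],[0,0,0.12],[0,0,0.12],[0,0,0.12],[0,0,0.1],[0,0,0.06],[0,0,0.03],[0,0,0]],"grip":[6,6,6,6,6,6,6,6,6,6]}' 40
python3 - <<'E'
from h import *
s=state();p,R0=tool(s);print(p,s['ft_force'],R0.round(3).tolist())
rows(np.array([.4093,-.257,.12]),down(-4.3),9,s)
w=shot('wrist','w18.png');q=shot('scene','s18.png')
cv2.imwrite('pics/s18c.png',cv2.resize(q['img'][150:270,200:360,::-1],(800,600),interpolation=cv2.INTER_CUBIC))
E
```

```text
time_s: 23.25
ee_pos: [0.4437, -0.0085, 0.2018]
ee_rot: [17.7, 89.9, -76.2]
ft_force: [0.8, -0.9, -0.2]
opening: 0.0119
[ 0.44370847 -0.00849254  0.20184788] [ 0.76479524 -0.88967073 -0.19495402] [[0.0, 0.998, -0.069], [-0.002, -0.069, -0.998], [-1.0, 0.001, 0.002]]
tool shift total [ 82.3 -17.2 250.1] rotvec [ 0.006  0.002 -0.001] deg 0.4
[9.1, -1.9, 27.8] [0.0007, 0.0002, -0.0001]
[9.1, -1.9, 27.8] [0.0007, 0.0002, -0.0001]
[9.1, -1.9, 27.8] [0.0007, 0.0002, -0.0001]
[9.1, -1.9, 27.8] [0.0007, 0.0002, -0.0001]
[9.1, -1.8, 27.8] [0.0007, 0.0002, -0.0001]
[9.1, -1.8, 27.8] [0.0007, 0.0002, -0.0001]
[9.1, -1.8, 27.8] [0.0007, 0.0002, -0.0001]
[9.1, -1.8, 27.8] [0.0007, 0.0002, -0.0001]
[9.1, -1.8, 27.8] [0.0007, 0.0002, -0.0001]
```

View pics/w18.png

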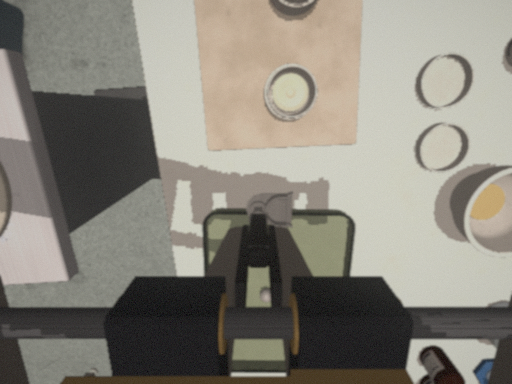

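View pics/s18c.png

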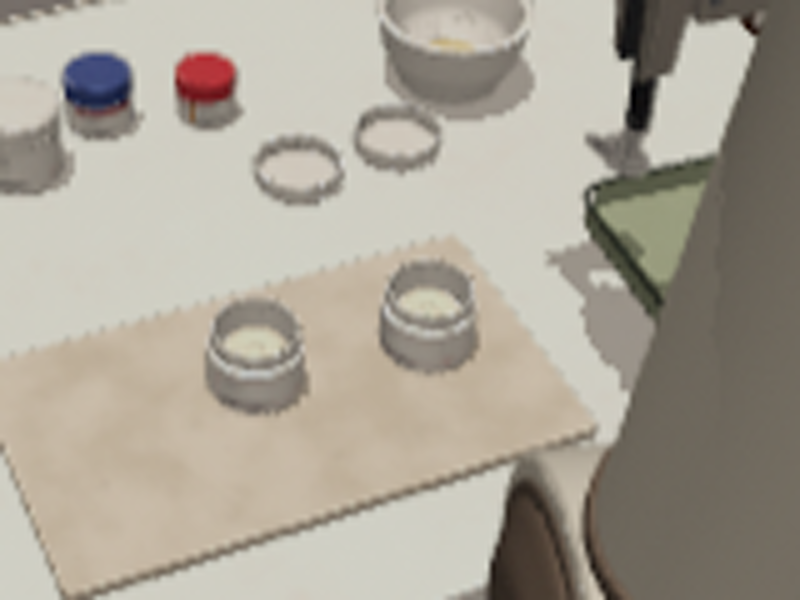

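Run:
```python
from h import *
a=cv2.imread('pics/w18.png')
cv2.imwrite('pics/w18c.png',cv2.resize(a[50:140,240:350],(800,655),interpolation=cv2.INTER_CUBIC)[:600])
t=shot('top','top18.png')
cv2.imwrite('pics/top18c.png',cv2.resize(t['img'][180:260,200:420,::-1],(800,291),interpolation=cv2.INTER_CUBIC))
s=state();w=wristT(shot('wrist'),s)
for n,q in(('top',t),('w',w)):
  for m in cams.mark_of('ball_1',q): print(n,np.round(m['at'],4),round(m['score'],2))
```

```text
top [ 0.4697 -0.2641  0.0124] 0.47
w [ 0.4392 -0.1927  0.0136] 0.57
```

View pics/w18c.png

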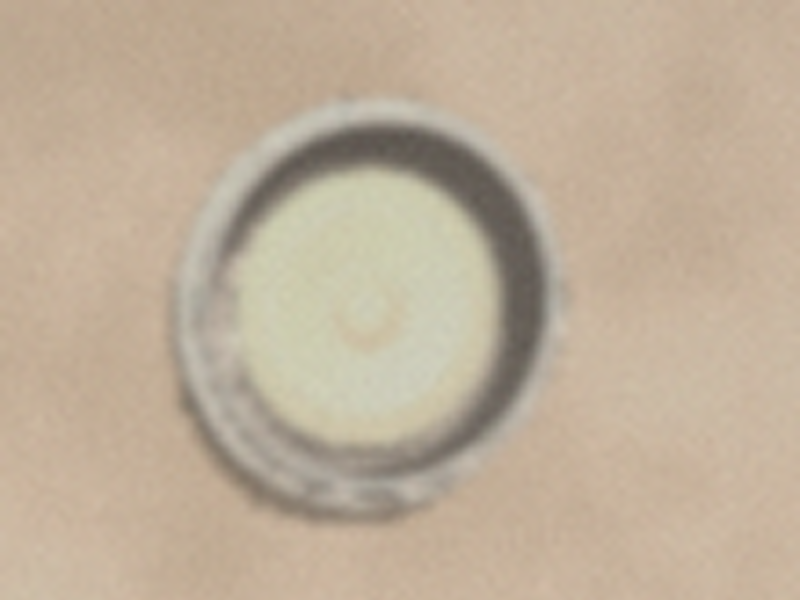

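View pics/top18c.png

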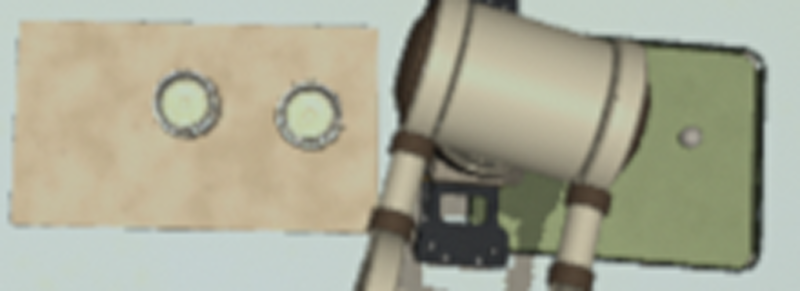

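Run:
```python
from h import *
s=state()
a=shot('wrist','w19.png');b=shot('scene','s19.png')
for n,q in (('w',wristT(a,s)),('s',b)):
  for m in cams.mark_of('ball_1',q): print(n,np.round(m['at'],4),round(m['score'],2),np.round(proj(q,m['at'])))
cv2.imwrite('pics/s19c.png',cv2.resize(b['img'][90:290,110:390,::-1],(800,571),interpolation=cv2.INTER_CUBIC))
```

```text
w [ 0.4426 -0.1935  0.0114] 0.61 [266. 295.]
```

View pics/s19c.png

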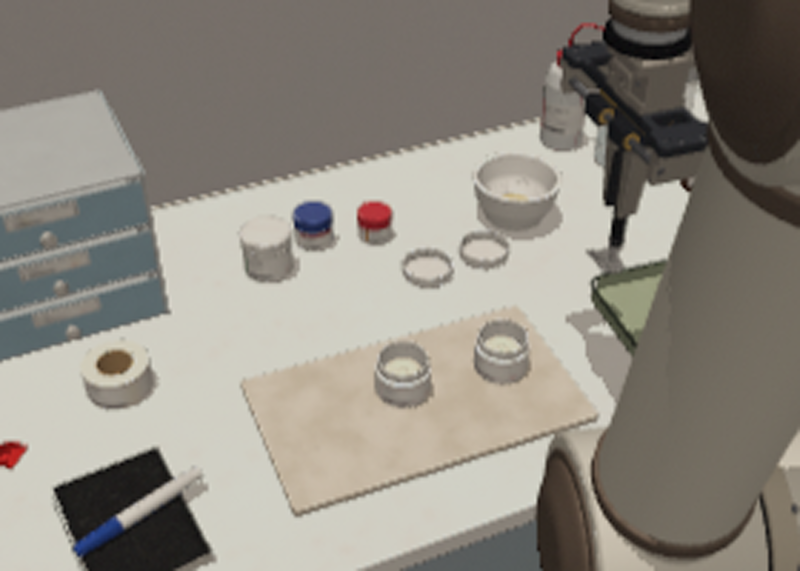

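View pics/w17.png

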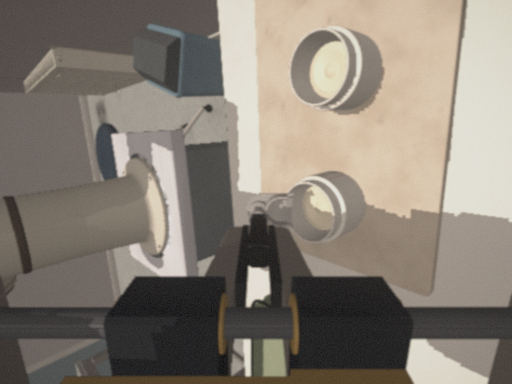

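View pics/top18.png

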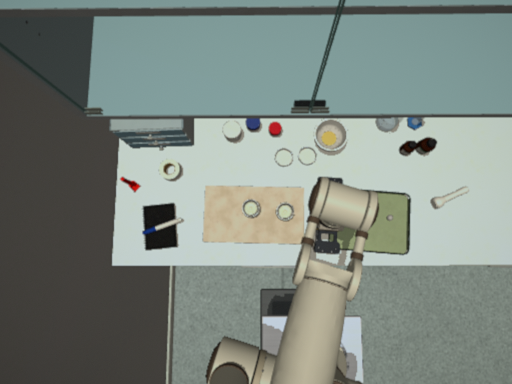

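Run:
```python
from h import *
s=state();w=shot('wrist');T=np.array(w['T_tool_cam'])
V=[([.4456437,.08204448,.13880798],[[0.078,0.994,-0.079],[-0.006,-0.078,-0.997],[-0.997,0.078,0.0]],150+560/4,110+290/4),
([0.46029,0.0948032,0.12750272],[[-0.335,0.939,-0.078],[0.026,-0.073,-0.997],[-0.942,-0.336,0.0]],150+668/4,110+375/4),
([0.44370847,-0.00849254,0.20184788],[[0,0.998,-0.069],[-0.002,-0.069,-0.998],[-1,0.001,0.002]],240+366/7.27,50+307/7.27)]
A=np.zeros((3,3));b=np.zeros(3);L=[]
for p,Rm,u,v in V:
    M=np.eye(4);M[:3,:3]=Rm;M[:3,3]=p;C=M@T;d=C[:3,:3]@[(u-w['cx'])/w['fx'],(v-w['cy'])/w['fy'],1];d/=np.linalg.norm(d);P=np.eye(3)-np.outer(d,d);A+=P;b+=P@C[:3,3];L.append((C[:3,3],d))
X=np.linalg.solve(A,b);print(X.round(4),[round(np.linalg.norm(np.cross(X-o,d))*1000,1) for o,d in L])
```

```text
[0.486  0.0849 0.0374] [np.float64(0.0), np.float64(0.2), np.float64(0.2)]
```

The first ball is no longer in the scoop and isn't visible anywhere on the slab or bench. The yellow surface in the jar triangulates to z≈0.037. That is above where the top of a ball on the jar floor would be (0.034), so a ball under it is hidden. The ball is in the jar. Next is the ball at (0.468,-0.265).

```bash
python3 -m crank '{"xyz":[[4,-2,26],[8,-2,32],[10,-2,34],[12,-2,34],[12,-2,34],[12,-2,34],[10,-2,26],[8,-1,14],[3,0,4],[0,0,0]],"turn":[[0,0,0],[0,0,0],[0,0,0],[0,0,0],[0,0,0],[0,0,0],[0,0,0],[0,0,0],[0,0,0],[0,0,0]],"grip":[6,6,6,6,6,6,6,6,6,6]}' 40
python3 - <<'E'
from h import *
s=state();w=wristT(shot('wrist','w20.png'),s);p,R0=tool(s)
print(p,R0.round(3).tolist(),s['ft_force'])
for t in ['scoop_lip','ball_1']:
    for m in cams.mark_of(t,w): print(t,np.round(m['at'],4).tolist(),round(m['score'],2),np.round(proj(w,m['at'])).tolist(),'tool',np.round(R0.T@(m['at']-p)*1000,1))
rows(np.array([.4093,-.257,.065]),down(-4.3),1,s)
E
```

```text
time_s: 24.8
ee_pos: [0.4162, -0.2495, 0.1187]
ee_rot: [-133.4, 89.9, 133.1]
ft_force: [-0.3, -0.0, -0.2]
opening: 0.0118
[ 0.41624204 -0.24953164  0.11872509] [[-0.002, 0.998, -0.061], [0.002, -0.061, -0.998], [-1.0, -0.002, -0.002]] [-0.3221283  -0.01282819 -0.2386874 ]
scoop_lip [0.4474, -0.2557, 0.0665] 0.66 [295.0, 208.0] tool [52.2 31.6  4.3]
ball_1 [0.4405, -0.1927, 0.0127] 0.9 [280.0, 130.0] tool [106.1  20.9 -58. ]
ball_1 [0.4691, -0.2638, 0.0129] 0.85 [310.0, 198.0] tool [105.7  53.8  11.2]
tool shift total [53.7 -6.4  8. ] rotvec [ 0.014 -0.002  0.002] deg 0.8
[53.7, -6.4, 8.0] [0.0142, -0.0015, 0.0016]
```

View pics/w20.png

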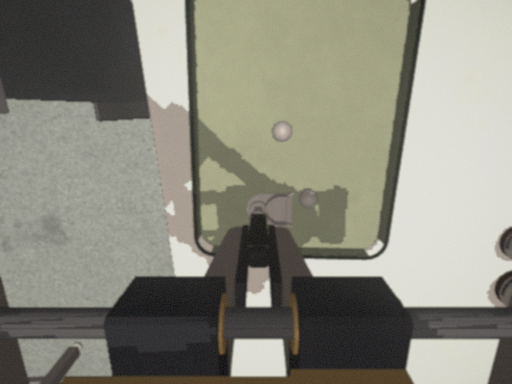

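```bash
python3 -m crank '{"xyz":[[6,-2,3],[10,-2,3],[12,-2,2],[12,0,0],[10,0,0],[7,0,0],[3,0,0],[1,0,0],[0,0,0],[0,0,0]],"turn":[[0.005,0,0],[0.005,0,0],[0.004,0,0],[0,0,0],[0,0,0],[0,0,0],[0,0,0],[0,0,0],[0,0,0],[0,0,0]],"grip":[6,6,6,6,6,6,6,6,6,6]}' 40
python3 - <<'E'
from h import *
s=state();w=wristT(shot('wrist','w21.png'),s);p,R0=tool(s)
print(p,R0.round(3).tolist(),s['ft_force'])
for t in ['scoop_lip','ball_1']:
    for m in cams.mark_of(t,w): print(t,np.round(m['at'],4).tolist(),round(m['score'],2),np.round(proj(w,m['at'])).tolist(),'tool',np.round(R0.T@(m['at']-p)*1000,1))
cv2.imwrite('pics/w21c.png',cv2.resize(w['img'][110:290,170:370,::-1],(800,720),interpolation=cv2.INTER_CUBIC)[:600])
E
```

```text
time_s: 25.95
ee_pos: [0.4103, -0.255, 0.0534]
ee_rot: [-166.9, 90.0, 99.0]
ft_force: [-0.5, -0.1, -0.4]
opening: 0.0114
[ 0.41033747 -0.25495398  0.05335872] [[-0.0, 0.997, -0.071], [0.001, -0.071, -0.997], [-1.0, -0.0, -0.001]] [-0.45255109 -0.06344309 -0.44231476]
scoop_lip [0.4444, -0.2631, 0.0022] 0.57 [299.0, 210.0] tool [51.1 34.6  5.7]
ball_1 [0.4429, -0.1936, 0.0127] 0.95 [296.0, 129.0] tool [ 40.7  28.1 -63.5]
```

View pics/w21c.png

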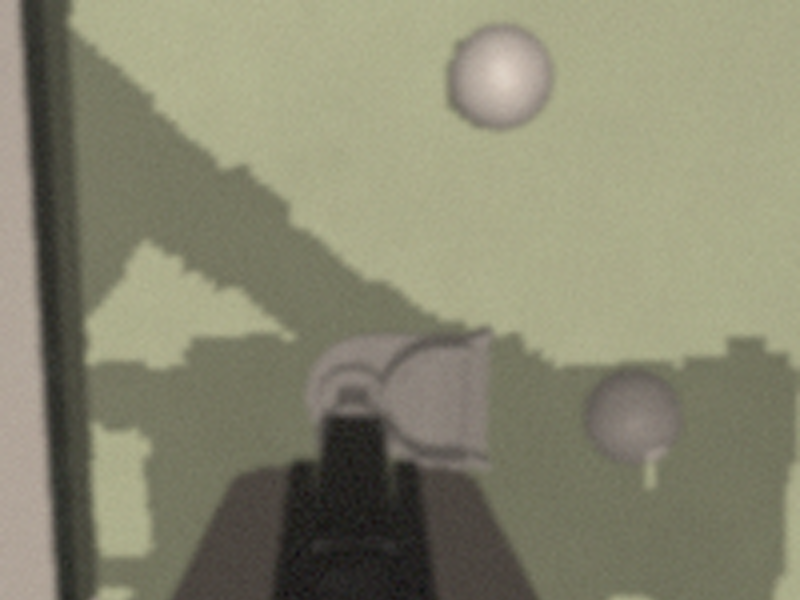

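```bash
python3 -m crank '{"xyz":[[0,0,2],[0,0,2],[0,0,1.5],[0.2,3,0],[0.2,4,0],[0.2,4,0],[0.2,4,0],[0.2,4,0],[0.2,4,0],[0.2,3,0]],"turn":[[0,0,0],[0,0,0],[0,0,0],[0,0,0.002],[0,0,0.002],[0,0,0.002],[0,0,0.002],[0,0,0.002],[0,0,0.002],[0,0,0.002]],"grip":[6,6,6,6,6,6,6,6,6,6]}' 40
python3 - <<'E'
from h import *
s=state();w=wristT(shot('wrist','w22.png'),s);p,R0=tool(s)
print(p,R0.round(3).tolist(),s['ft_force'])
cv2.imwrite('pics/w22c.png',cv2.resize(w['img'][110:290,170:370,::-1],(800,720),interpolation=cv2.INTER_CUBIC)[:600])
E
```

```text
time_s: 27.1
ee_pos: [0.4386, -0.2635, 0.0528]
ee_rot: [88.9, 89.1, -5.2]
ft_force: [-0.3, 0.1, -0.8]
opening: 0.0113
[ 0.4386086  -0.26345352  0.05279361] [[0.016, 0.997, -0.071], [-0.001, -0.071, -0.997], [-1.0, 0.016, 0.0]] [-0.27351814  0.05263103 -0.80546381]
```

View pics/w22c.png

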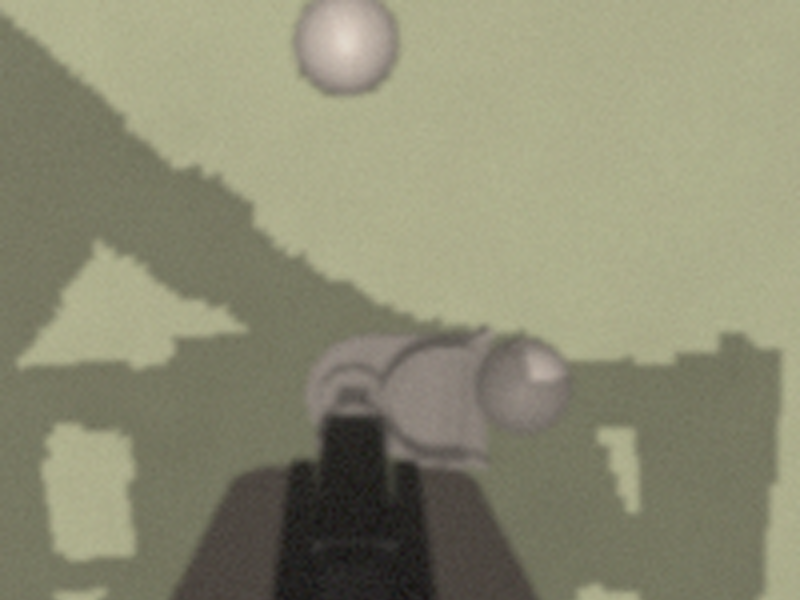

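```bash
python3 -m crank '{"xyz":[[0.1,3,-0.5],[0.1,4,-0.5],[0.2,4,-0.5],[0.2,4,0],[0.2,4,0],[0.2,4,0],[0.2,4,0],[0.2,4,0],[0.2,4,0],[0.2,4,0]],"turn":[[0,0,0.001],[0,0,0.001],[0,0,0.001],[0,0,0.002],[0,0,0.002],[0,0,0.002],[0,0,0.002],[0,0,0.002],[0,0,0.002],[0,0,0.002]],"grip":[6,6,6,6,6,6,6,6,6,6]}' 40
python3 - <<'E'
from h import *
s=state();w=wristT(shot('wrist','w23.png'),s);p,R0=tool(s)
print(p,R0.round(3).tolist(),s['ft_force'])
cv2.imwrite('pics/w23c.png',cv2.resize(w['img'][110:290,170:370,::-1],(800,720),interpolation=cv2.INTER_CUBIC)[:600])
E
```

```text
time_s: 28.15
ee_pos: [0.4797, -0.2651, 0.0526]
ee_rot: [89.0, 88.2, -5.1]
ft_force: [-2.7, 0.4, 3.1]
opening: 0.0118
[ 0.47971992 -0.26505167  0.05256655] [[0.031, 0.997, -0.071], [-0.003, -0.07, -0.998], [-1.0, 0.031, 0.001]] [-2.7335832   0.40159024  3.06371711]
```

View pics/w23c.png

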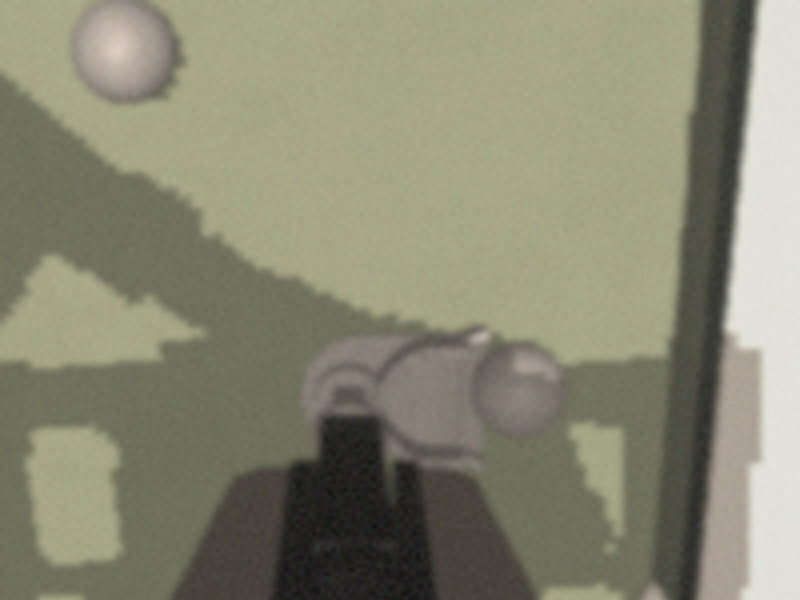

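```bash
python3 -m crank '{"xyz":[[0,3,0],[0,4,0],[0,4,0],[0.1,4,0],[0.1,4,0],[0.1,3,0],[0.1,3,0],[0.1,3,0],[0.1,3,0],[0.1,3,0]],"turn":[[0,0,-0.003],[0,0,-0.003],[0,0,-0.002],[0,0,0],[0,0,0],[0,0,0],[0,0,0],[0,0,0.001],[0,0,0.001],[0,0,0.001]],"grip":[6,6,6,6,6,6,6,6,6,6]}' 40
python3 - <<'E'
from h import *
s=state();w=wristT(shot('wrist','w24.png'),s);p,R0=tool(s)
print(p,R0.round(3).tolist(),s['ft_force'])
cv2.imwrite('pics/w24c.png',cv2.resize(w['img'][110:290,170:370,::-1],(800,720),interpolation=cv2.INTER_CUBIC)[:600])
E
```

```text
time_s: 29.2
ee_pos: [0.5151, -0.2673, 0.0525]
ee_rot: [90.9, 88.8, -3.1]
ft_force: [-4.1, 0.8, 4.1]
opening: 0.0115
[ 0.51506548 -0.26733306  0.05251931] [[0.022, 0.997, -0.07], [-0.001, -0.07, -0.998], [-1.0, 0.022, -0.0]] [-4.05035533  0.82249752  4.07191278]
```

View pics/w24c.png

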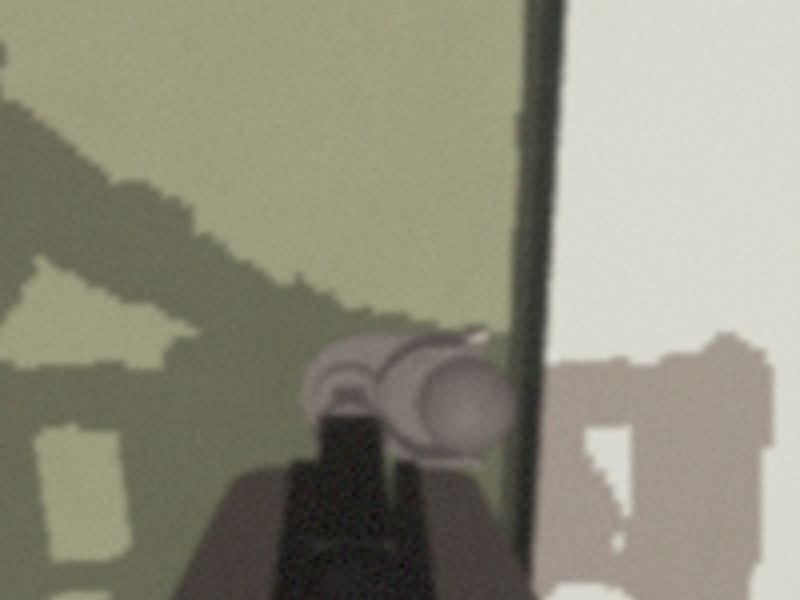

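```bash
python3 -m crank '{"xyz":[[0.1,2.5,0],[0.1,2.5,0],[0.1,2.5,0],[0.1,2.5,0],[0.1,2.5,0],[0.1,2,0],[0.1,2,0],[0,1,0],[0,0,0],[0,0,0]],"turn":[[0,0,0],[0,0,0],[0,0,0],[0,0,0],[0,0,0],[0,0,0],[0,0,0],[0,0,0],[0,0,0],[0,0,0]],"grip":[6,6,6,6,6,6,6,6,6,6]}' 40
python3 - <<'E'
from h import *
s=state();w=wristT(shot('wrist','w25.png'),s);p,R0=tool(s)
print(p,R0.round(3).tolist(),s['ft_force'])
cv2.imwrite('pics/w25c.png',cv2.resize(w['img'][110:290,170:370,::-1],(800,720),interpolation=cv2.INTER_CUBIC)[:600])
E
```

```text
time_s: 30.25
ee_pos: [0.521, -0.2678, 0.053]
ee_rot: [-109.5, 89.4, 156.6]
ft_force: [-3.4, 1.0, 3.1]
opening: 0.0115
[ 0.52103801 -0.26780463  0.05298842] [[-0.01, 0.998, -0.068], [0.004, -0.068, -0.998], [-1.0, -0.011, -0.004]] [-3.3891463   0.99027031  3.05630579]
```

View pics/w25c.png

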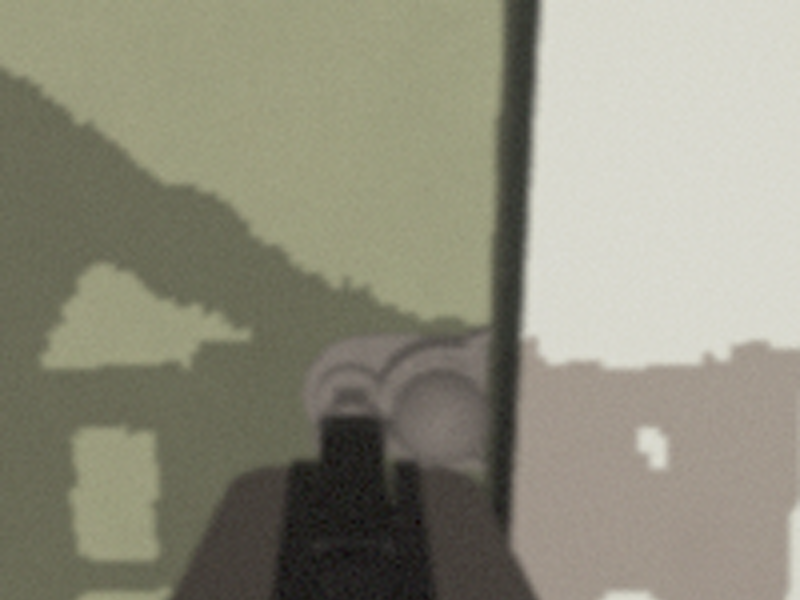

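```bash
python3 -m crank '{"xyz":[[-3,-2,0],[-6,-2,0],[-12,-4,0],[-18,-6,-5],[-20,-7,-12],[-18,-7,-18],[-12,-7,-24],[-6,-7,-30],[0,-7,-34],[0,-7,-34]],"turn":[[0,0,0.015],[0,0,0.015],[0,0,0.012],[0,0,0.01],[0,0,0.008],[0,0,0],[0,0,0],[0,0,0],[0,0,0],[0,0,0]],"grip":[6,6,6,6,6,6,6,6,6,6]}' 40
python3 - <<'E'
from h import *
s=state();w=wristT(shot('wrist','w26.png'),s);p,R0=tool(s)
print(p,R0.round(3).tolist(),s['ft_force'])
rows(np.array([.4555,.198,.14]),R0,1,s)
E
```

```text
time_s: 31.3
ee_pos: [0.4764, -0.106, 0.1519]
ee_rot: [91.1, 85.4, -3.3]
ft_force: [-0.1, 0.1, -0.9]
opening: 0.0113
[ 0.47642894 -0.1059651   0.15186324] [[0.081, 0.994, -0.076], [-0.005, -0.076, -0.997], [-0.997, 0.081, -0.002]] [-0.08012775  0.08357158 -0.88982628]
tool shift total [   8.7  -44.8 -301.5] rotvec [0. 0. 0.] deg 0.0
[8.7, -44.8, -301.5] [0.0, 0.0, 0.0]
```

View pics/w26.png

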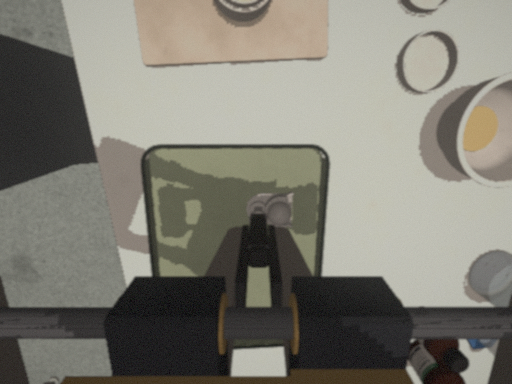

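```bash
python3 -m crank '{"xyz":[[0,-5,-36],[0,-5,-38],[0,-5,-38],[0,-5,-38],[0,-5,-38],[0,-5,-36],[0,-5,-30],[0,-4,-20],[0,-2,-10],[0,0,-3]],"turn":[[0,0,-0.004],[0,0,-0.004],[0,0,-0.004],[0,0,0],[0,0,0],[0,0,0],[0,0,0],[0,0,0],[0,0,0],[0,0,0]],"grip":[6,6,6,6,6,6,6,6,6,6]}' 40
python3 - <<'E'
from h import *
s=state();w=wristT(shot('wrist','w27.png'),s);p,R0=tool(s)
print(p.tolist(),R0.tolist(),s['ft_force'])
for m in cams.mark_of('jar_1_mouth',w): print(np.round(m['at'],4).tolist(),round(m['score'],2),np.round(proj(w,m['at'])).tolist(),'tool',np.round(R0.T@(m['at']-p)*1000,1))
cv2.imwrite('pics/w27c.png',cv2.resize(w['img'][110:290,150:350,::-1],(800,720),interpolation=cv2.INTER_CUBIC)[:600])
E
```

```text
time_s: 32.35
ee_pos: [0.459, 0.2025, 0.1548]
ee_rot: [100.2, 84.5, 6.0]
ft_force: [0.8, 0.8, -1.1]
opening: 0.0113
[0.45902207014619667, 0.2025424618625623, 0.15476764736557103] [[0.09469956494711004, 0.9929380528926577, -0.07145638891355599], [0.00998008497795494, -0.07272229128737684, -0.9973022943189023], [-0.9954558705953069, 0.09373095255917968, -0.016796375492585502]] [ 0.78979773  0.80912031 -1.14883966]
[0.4854, 0.0856, 0.0576] 0.89 [282.0, 291.0] tool [ 98.1  25.6 116.4]
```

View pics/w27.png

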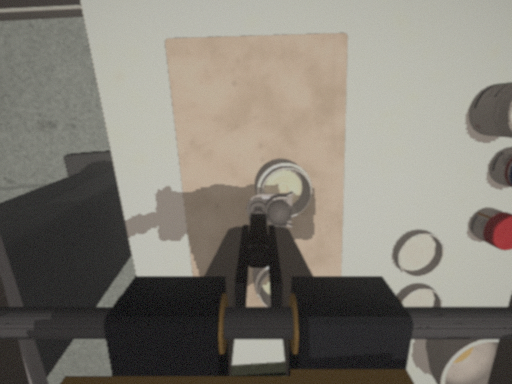

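View pics/w27c.png

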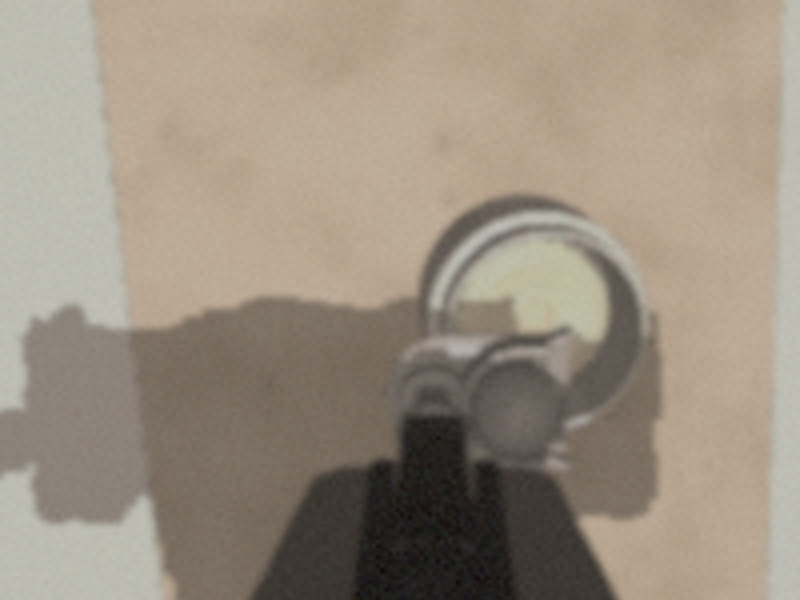

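Run:
```python
from h import *
s=state();w=wristT(shot('wrist'),s);p,R0=tool(s);img=w['img'][:,:,::-1]
print(unproj(w,150+543/4,110+310/4,.0374).round(4),unproj(w,150+537/4,110+320/4,.056).round(4))
o=[]
for c in ([.499,.197],[.498,.200]):
    b=cv2.resize(img[140:240,240:330],(540,600),interpolation=cv2.INTER_CUBIC)
    for r,z,col in ((.03,.056,(0,0,255)),(.0275,.056,(255,0,255)),(.019,.056,(0,255,255)),(.03,.01,(255,0,0)),(.003,.0374,(0,255,0))):
        P=np.array([proj(w,[c[0]+r*np.cos(a),c[1]+r*np.sin(a),z]) for a in np.linspace(0,6.283,60)])
        cv2.polylines(b,[((P-[240,140])*6+3).astype(np.int32)],True,col,1)
    o.append(b[:,:400])
cv2.imwrite('pics/ov5.png',np.hstack(o))
```

```text
[0.4996 0.197  0.0374] [0.4947 0.1994 0.056 ]
```

View pics/ov5.png

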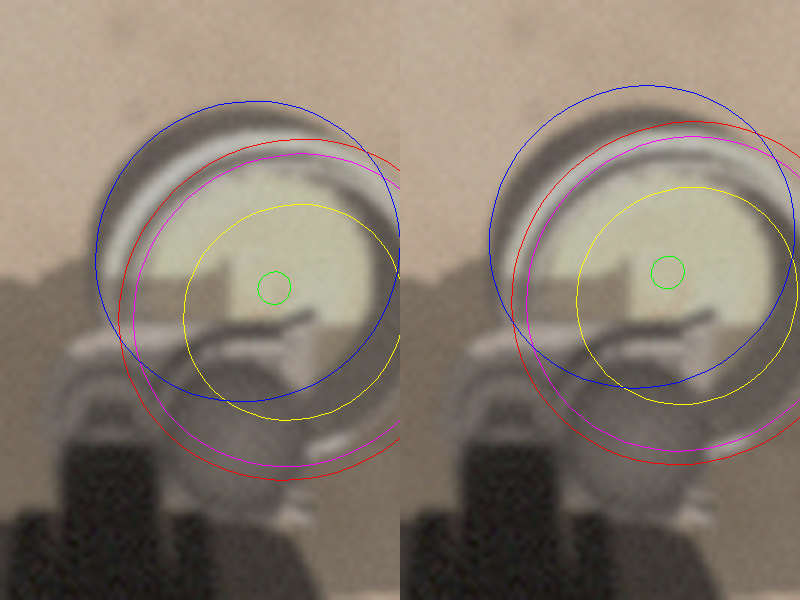

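Run:
```python
from h import *
LIP[2]=.0038
J=np.array([.498,.1978,.056]);a=np.radians(-4.2);h=np.array([np.cos(a),np.sin(a),0])
liprows(J-.012*h+[0,0,.014],-4.2,20,8)
```

```text
lip now [0.4939 0.1954 0.1086] tcp target [0.4744 0.2033 0.1265] rotvec [ 0.002 -0.016 -0.442]
[3.1, 1.3, -0.4] [0.0, -0.002, -0.055]
[3.2, 1.6, -0.4] [0.0, -0.002, -0.055]
[3.2, 1.8, -0.4] [0.0, -0.002, -0.055]
[3.3, 2.1, -0.4] [0.0, -0.002, -0.055]
[3.3, 2.4, -0.4] [0.0, -0.002, -0.055]
[3.3, 2.6, -0.4] [0.0, -0.002, -0.055]
[3.3, 2.9, -0.4] [0.0, -0.002, -0.055]
[3.3, 3.2, -0.4] [0.0, -0.002, -0.055]
```

```bash
python3 -m crank '{"xyz":[[3,1.3,-0.4],[3,1.6,-0.4],[3,1.8,-0.4],[3.2,2,-0.4],[3.2,2.3,-0.4],[3.2,2.5,-0.4],[3.2,2.8,-0.4],[3,2.8,-0.4],[0,0,0],[0,0,0]],"turn":[[0,-0.002,-0.055],[0,-0.002,-0.055],[0,-0.002,-0.055],[0,-0.002,-0.055],[0,-0.002,-0.055],[0,-0.002,-0.055],[0,-0.002,-0.055],[0,-0.002,-0.055],[0,0,0],[0,0,0]],"grip":[6,6,6,6,6,6,6,6,6,6]}' 40
python3 - <<'E'
from h import *
LIP[2]=.0038
s=state();w=wristT(shot('wrist','w28.png'),s);p,R0=tool(s);img=w['img'][:,:,::-1]
print('lip',(p+R0@LIP).round(4),R0.round(3).tolist())
o=[]
for c in ([.498,.1978],[.500,.1955]):
    b=cv2.resize(img[150:250,270:360],(540,600),interpolation=cv2.INTER_CUBIC)
    for r,z,col in ((.03,.056,(0,0,255)),(.0275,.056,(255,0,255)),(.019,.056,(0,255,255)),(.03,.01,(255,0,0)),(.003,.0374,(0,255,0))):
        P=np.array([proj(w,[c[0]+r*np.cos(a),c[1]+r*np.sin(a),z]) for a in np.linspace(0,6.283,60)])
        cv2.polylines(b,[((P-[270,150])*6+3).astype(np.int32)],True,col,1)
    o.append(b[:,:400])
cv2.imwrite('pics/ov6.png',np.hstack(o))
cv2.imwrite('pics/w28c.png',cv2.resize(w['img'][110:290,150:350,::-1],(800,720),interpolation=cv2.INTER_CUBIC)[:600])
E
```

```text
time_s: 33.5
ee_pos: [0.48, 0.192, 0.1273]
ee_rot: [-90.2, 69.6, 174.8]
ft_force: [0.1, -0.3, -1.8]
opening: 0.0113
lip [0.4911 0.1872 0.0707] [[-0.347, 0.934, -0.087], [0.031, -0.082, -0.996], [-0.937, -0.348, -0.001]]
```

View pics/ov6.png

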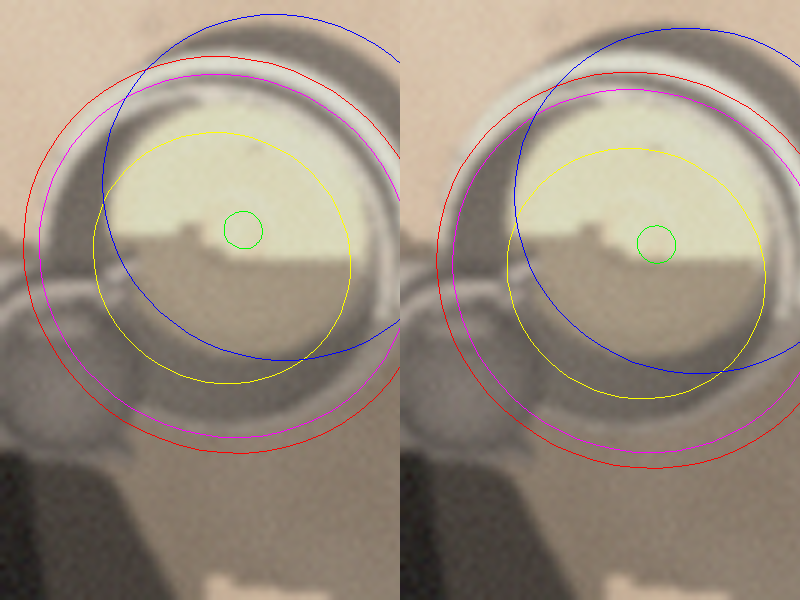

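View pics/w28c.png

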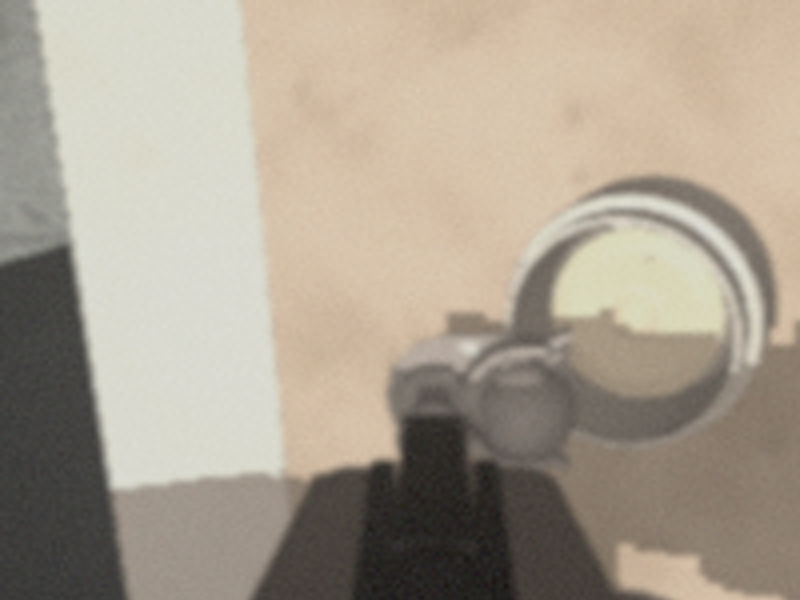

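Run:
```python
from h import *
s=state();w=wristT(shot('wrist'),s);p,R0=tool(s)
print(p, 'disc',unproj(w,150+640/4,110+312/4,.0374).round(4),'rim',unproj(w,150+639/4,110+318/4,.056).round(4))
M=np.eye(4);M[:3,:3]=[[-0.335,0.939,-0.078],[0.026,-0.073,-0.997],[-0.942,-0.336,0.0]];M[:3,3]=[0.46029,0.0948032,0.12750272]
w['cam_to_world']=M@w['T_tool_cam']
print('w15 disc',unproj(w,150+675/4,110+372/4,.0374).round(4),'rim',unproj(w,150+678/4,110+385/4,.056).round(4))
```

```text
[0.47972836 0.19193808 0.12724418] disc [0.4977 0.1976 0.0374] rim [0.5012 0.2009 0.056 ]
w15 disc [0.4871 0.086  0.0374] rim [0.4906 0.0886 0.056 ]
```

Run:
```python
from h import *
LIP[2]=.0038
liprows(np.array([.4862,.1990,.0695]),-4.6,20,5)
```

```text
lip now [0.4906 0.1876 0.071 ] tcp target [0.4746 0.2037 0.126 ] rotvec [-0.006 -0.003  0.007]
[0.7, -1.0, -2.2] [-0.001, -0.001, 0.001]
[0.7, -1.0, -2.2] [-0.001, -0.001, 0.001]
[0.7, -1.0, -2.2] [-0.001, -0.001, 0.001]
[0.7, -1.0, -2.2] [-0.001, -0.001, 0.001]
[0.7, -1.0, -2.2] [-0.001, -0.001, 0.001]
```

```bash
python3 -m crank '{"xyz":[[0.7,-1,-2.2],[0.7,-1,-2.2],[0.7,-1,-2.2],[0.7,-1,-2.2],[0.7,-1,-2],[0,0,0],[0,0,0],[0,0,0],[0,0,0],[0,0,0]],"turn":[[-0.001,0,0],[-0.001,0,0.001],[-0.001,0,0.001],[-0.001,0,0.001],[-0.001,0,0.001],[0,0,0],[0,0,0],[0,0,0],[0,0,0],[0,0,0]],"grip":[6,6,6,6,6,6,6,6,6,6]}' 40
python3 - <<'E'
from h import *
LIP[2]=.0038
s=state();w=wristT(shot('wrist','w29.png'),s)
liprows(np.array([.4872,.1990,.0615]),-4.6,46,8)
cv2.imwrite('pics/w29c.png',cv2.resize(w['img'][110:290,150:350,::-1],(800,720),interpolation=cv2.INTER_CUBIC)[:600])
E
```

```text
time_s: 34.6
ee_pos: [0.4734, 0.2053, 0.1277]
ee_rot: [-90.6, 70.1, 174.8]
ft_force: [0.2, 0.2, -0.6]
opening: 0.0113
lip now [0.4851 0.2007 0.0712] tcp target [0.5015 0.2017 0.1175] rotvec [ 0.002 -0.003 -0.456]
[-0.6, 3.5, 0.2] [0.0, -0.0, -0.057]
[-0.6, 3.6, 0.2] [0.0, -0.0, -0.057]
[-0.7, 3.6, 0.2] [0.0, -0.0, -0.057]
[-0.7, 3.7, 0.2] [0.0, -0.0, -0.057]
[-0.8, 3.7, 0.2] [0.0, -0.0, -0.057]
[-0.8, 3.8, 0.2] [0.0, -0.0, -0.057]
[-0.9, 3.8, 0.2] [0.0, -0.0, -0.057]
[-1.0, 3.9, 0.2] [0.0, -0.0, -0.057]
```

View pics/w29c.png

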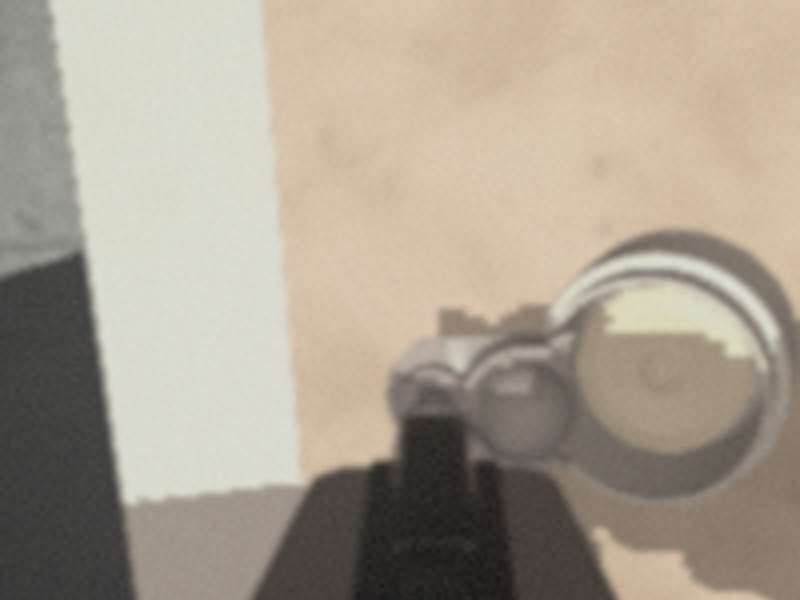

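```bash
python3 -m crank '{"xyz":[[1.2,4,0.3],[1.2,4.1,0.3],[0.8,4,0.3],[-2,3.1,0.3],[-2,3.1,0.3],[-2,3.2,0.3],[-2,3.2,0.3],[-2,3.2,0.3],[0,0,0],[0,0,0]],"turn":[[0,0,-0.057],[0,0,-0.057],[0,0,-0.057],[0,0,-0.057],[0,0,-0.057],[0,0,-0.057],[0,0,-0.057],[0,0,-0.057],[0,0,0],[0,0,0]],"grip":[6,6,6,6,6,6,6,6,6,6]}' 40
python3 - <<'E'
from h import *
LIP[2]=.0038
s=state();w=wristT(shot('wrist','w30.png'),s);p,R0=tool(s)
print('lip',(p+R0@LIP).round(4),R0.round(3).tolist(),s['ft_force'])
cv2.imwrite('pics/w30c.png',cv2.resize(w['img'][110:290,180:380,::-1],(800,720),interpolation=cv2.INTER_CUBIC)[:600])
E
```

```text
time_s: 35.65
ee_pos: [0.504, 0.2001, 0.1179]
ee_rot: [-90.3, 43.2, 175.1]
ft_force: [0.4, 0.2, -0.6]
opening: 0.0117
lip [0.4889 0.1977 0.0621] [[-0.726, 0.683, -0.081], [0.062, -0.052, -0.997], [-0.685, -0.729, -0.004]] [ 0.38643661  0.1984557  -0.57213569]
```

View pics/w30c.png

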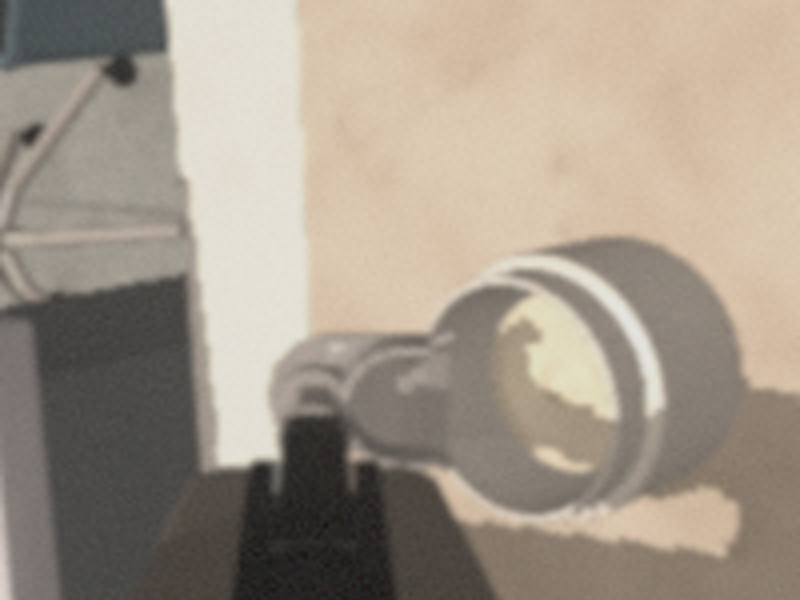

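```bash
python3 -m crank '{"xyz":[[-4,-5,0],[-8,-9,0],[-10,-12,0],[-12,-11,0],[-8,-8,0],[-3,-4,-6],[0,0,-12],[0,0,-15],[0,0,-15],[0,0,-12]],"turn":[[0,0,0.03],[0,0,0.08],[0,0,0.1],[0,0,0.12],[0,0,0.12],[0,0,0.12],[0,0,0.1],[0,0,0.06],[0,0,0.03],[0,0,0]],"grip":[6,6,6,6,6,6,6,6,6,6]}' 40
python3 - <<'E'
from h import *
s=state();w=wristT(shot('wrist','w31.png'),s);p,R0=tool(s)
print(p,R0.round(3).tolist(),s['ft_force'])
rows(np.array([.503,.308,.075]),down(-31),8,s)
for m in cams.mark_of('ball_1',w): print(np.round(m['at'],4).tolist(),round(m['score'],2),np.round(proj(w,m['at'])).tolist())
E
```

```text
time_s: 36.7
ee_pos: [0.4927, 0.2626, 0.1947]
ee_rot: [-157.1, 89.4, 108.4]
ft_force: [0.9, 0.6, -0.6]
opening: 0.0115
[0.49267668 0.26255093 0.19466228] [[-0.003, 0.997, -0.079], [0.011, -0.079, -0.997], [-1.0, -0.004, -0.01]] [ 0.91533782  0.6081535  -0.55983195]
tool shift total [120.1   7.2 -44.9] rotvec [ 0.462 -0.009  0.007] deg 26.5
[15.0, 0.9, -5.6] [0.0577, -0.0011, 0.0008]
[15.0, 0.6, -5.7] [0.0577, -0.0011, 0.0008]
[15.0, 0.2, -5.7] [0.0577, -0.0011, 0.0008]
[15.0, -0.1, -5.7] [0.0577, -0.0011, 0.0008]
[15.0, -0.5, -5.7] [0.0577, -0.0011, 0.0008]
[15.0, -0.8, -5.7] [0.0577, -0.0011, 0.0008]
[15.0, -1.1, -5.7] [0.0577, -0.0011, 0.0008]
[15.0, -1.5, -5.6] [0.0577, -0.0011, 0.0008]
```

View pics/w31.png

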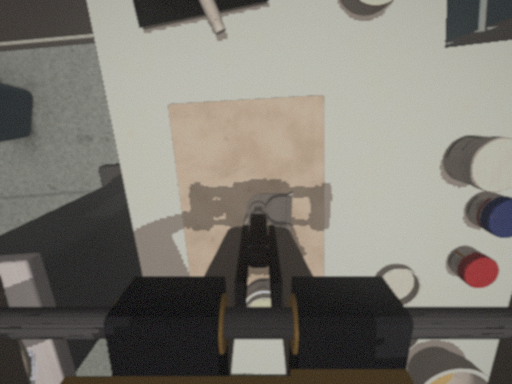

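```bash
python3 -m crank '{"xyz":[[4,1,-5],[10,1,-6],[14,0,-6],[16,0,-6],[16,0,-6],[16,0,-6],[14,-1,-5],[10,-1,-2],[5,0,0],[1,0,0]],"turn":[[0.05,-0.001,0],[0.055,-0.001,0.001],[0.055,-0.001,0.001],[0.055,-0.001,0.001],[0.055,-0.001,0.001],[0.055,-0.001,0.001],[0.055,0,0],[0.05,0,0],[0,0,0],[0,0,0]],"grip":[6,6,6,6,6,6,6,6,6,6]}' 40
python3 - <<'E'
from h import *
s=state();w=wristT(shot('wrist','w32.png'),s);p,R0=tool(s)
print(p,R0.round(3).tolist(),s['ft_force'])
rows(np.array([.503,.308,.0615]),down(-31),1,s)
E
```

```text
time_s: 37.8
ee_pos: [0.5076, 0.2983, 0.0823]
ee_rot: [-44.8, 89.5, -165.2]
ft_force: [0.2, -0.7, -0.7]
opening: 0.0116
[0.50764949 0.29827479 0.08225932] [[-0.009, 0.862, -0.506], [-0.002, -0.506, -0.862], [-1.0, -0.007, 0.007]] [ 0.19505419 -0.71375857 -0.71703364]
tool shift total [20.8 -8.8 -6.2] rotvec [0.01  0.007 0.006] deg 0.8
[20.8, -8.8, -6.2] [0.0104, 0.0066, 0.0065]
```

View pics/w32.png

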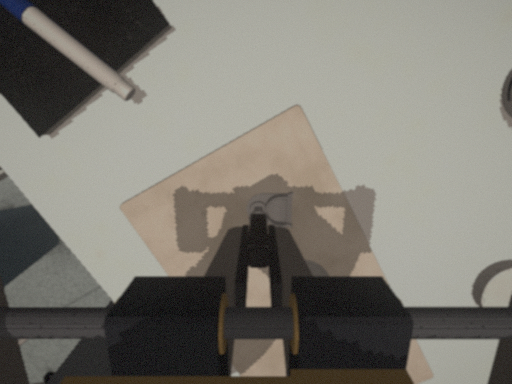

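```bash
python3 -m crank '{"xyz":[[2,-2,-2],[3,-3,-2],[4,-2,-1],[4,-1,-1],[3,0,0],[2,0,0],[1,0,0],[0.5,0,0],[0.4,0,0],[0.3,0,0]],"turn":[[0.002,0.002,0.002],[0.002,0.002,0.002],[0.002,0.001,0.001],[0.002,0.001,0.001],[0.001,0.001,0],[0,0,0],[0,0,0],[0,0,0],[0,0,0],[0,0,0]],"grip":[6,6,6,6,6,6,6,6,6,6]}' 40
python3 - <<'E'
from h import *
s=state();p,R0=tool(s)
print(p,R0.round(3).tolist(),s['ft_force'])
E
```

```text
time_s: 38.85
ee_pos: [0.5052, 0.3083, 0.0629]
ee_rot: [145.4, 89.7, 24.5]
ft_force: [-0.1, -0.1, -0.7]
opening: 0.0115
[0.50517162 0.30829676 0.06293098] [[0.004, 0.858, -0.513], [0.002, -0.513, -0.858], [-1.0, 0.003, -0.004]] [-0.14778498 -0.0939017  -0.65550268]
```

```bash
python3 -m crank '{"xyz":[[0.6,0,0],[0.6,0,0],[0.5,0,0],[0.5,0,0],[0.4,0,0],[0.4,0,0],[0.4,0,0],[0.4,0,0],[0,0,0],[0,0,0]],"turn":[[0,0,0],[0,0,0],[0,0,0],[0,0,0],[0,0,0],[0,0,0],[0,0,0],[0,0,0],[0,0,0],[0,0,0]],"grip":[6,6,6,6,6,6,6,6,6,6]}' 40
python3 - <<'E'
from h import *
s=state();p,R0=tool(s)
print(p,R0.round(3).tolist(),s['ft_force'])
E
```

```text
time_s: 39.85
ee_pos: [0.5059, 0.3086, 0.06]
ee_rot: [145.0, 89.6, 24.1]
ft_force: [1.1, 0.1, 0.5]
opening: 0.0109
[0.50590807 0.30855192 0.0600103 ] [[0.006, 0.858, -0.513], [0.003, -0.513, -0.858], [-1.0, 0.004, -0.005]] [1.10862348 0.05673747 0.53383618]
```

```bash
python3 -m crank '{"xyz":[[0.2,0,0],[0,0,0],[0,0,0],[0,0,0],[0,0,0],[0,0,0],[0,0,0],[0,0,0],[0,0,0],[0,0,0]],"turn":[[0,0,0],[0,0,0],[0,0,0],[0,0,0],[0,0,0],[0,0,0],[0,0,0],[0,0,0],[0,0,0],[0,0,0]],"grip":[11,12,13,14,16,20,26,34,42,50]}' 10
python3 - <<'E'
from h import *
s=state();w=wristT(shot('wrist','w33.png'),s);print(s['ee_pos'],s['ft_force'],s['opening'])
E
```

```text
time_s: 40.85
ee_pos: [0.5061, 0.3085, 0.0596]
ee_rot: [143.7, 89.6, 22.8]
ft_force: [0.4, 0.3, -0.5]
opening: 0.0478
[0.50611937 0.30853663 0.0596222 ] [ 0.39857576  0.34704246 -0.48523842] 0.047802473785591215
```

View pics/w33.png

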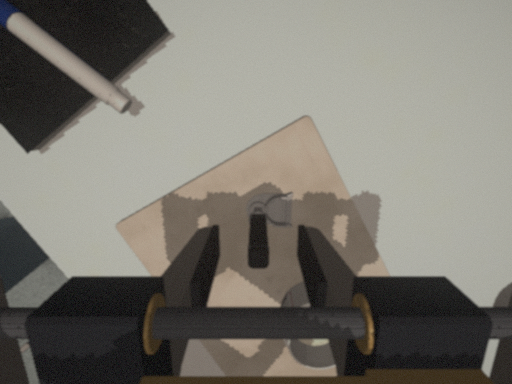

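The scoop stands upright between the open fingers, with its handle at (258,240). Now I'll retreat straight up.

```bash
python3 -m crank '{"xyz":[[-4,0,0],[-10,0,0],[-16,0,0],[-20,0,0],[-22,0,0],[-22,0,0],[-22,0,0],[-15,0,0],[-5,0,0],[0,0,0]],"turn":[[0,0,0],[0,0,0],[0,0,0],[0,0,0],[0,0,0],[0,0,0],[0,0,0],[0,0,0],[0,0,0],[0,0,0]],"grip":[50,50,50,50,50,50,50,50,50,50]}' 10
python3 - <<'E'
from h import *
s=state();w=wristT(shot('wrist','w34.png'),s);p,R0=tool(s);print(p,R0.round(3).tolist())
q=shot('scene','s34.png');t=shot('top','top34.png')
cv2.imwrite('pics/s34c.png',cv2.resize(q['img'][150:270,180:340,::-1],(800,600),interpolation=cv2.INTER_CUBIC))
cv2.imwrite('pics/t34c.png',cv2.resize(t['img'][165:265,195:425,::-1],None,fx=3.4,fy=3.4,interpolation=cv2.INTER_CUBIC))
for m in cams.mark_of('ball_1',t): print(np.round(m['at'],4).tolist(),round(m['score'],2))
E
```

```text
time_s: 41.9
ee_pos: [0.5058, 0.3085, 0.2078]
ee_rot: [142.5, 89.3, 21.7]
ft_force: [0.8, -0.5, -0.2]
opening: 0.0498
[0.50583672 0.30846377 0.20782886] [[0.011, 0.858, -0.513], [0.004, -0.513, -0.858], [-1.0, 0.007, -0.009]]
[0.4428, -0.1935, 0.0142] 0.51
```

View pics/s34c.png

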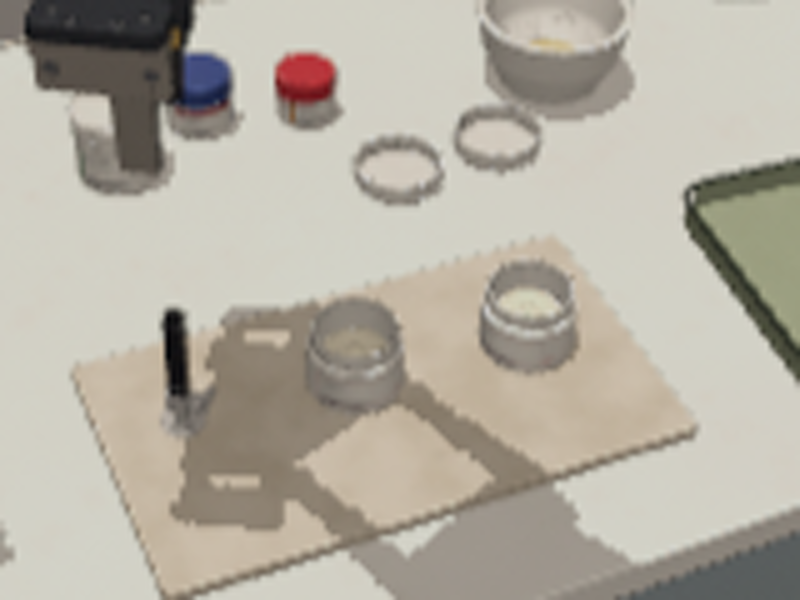

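View pics/t34c.png

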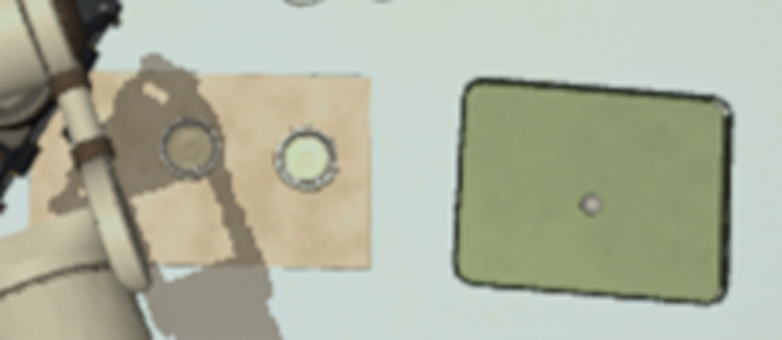

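View pics/w34.png

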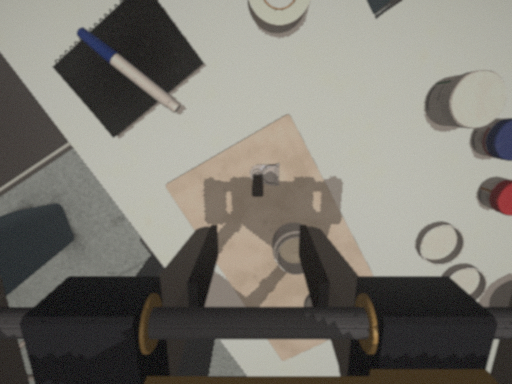

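Run:
```python
import cv2,numpy as np
a=cv2.imread('pics/w34.png')[140:280,220:330];b=cv2.imread('pics/w1.png')[110:180,230:300]
cv2.imwrite('pics/w34c.png',np.hstack([cv2.resize(a,(470,598),interpolation=cv2.INTER_CUBIC),cv2.resize(b,(320,598*320//598),interpolation=cv2.INTER_CUBIC) if 0 else cv2.copyMakeBorder(cv2.resize(b,(320,320),interpolation=cv2.INTER_CUBIC),0,278,0,0,cv2.BORDER_CONSTANT)]))
```

```text
(no output)
```

View pics/w34c.png

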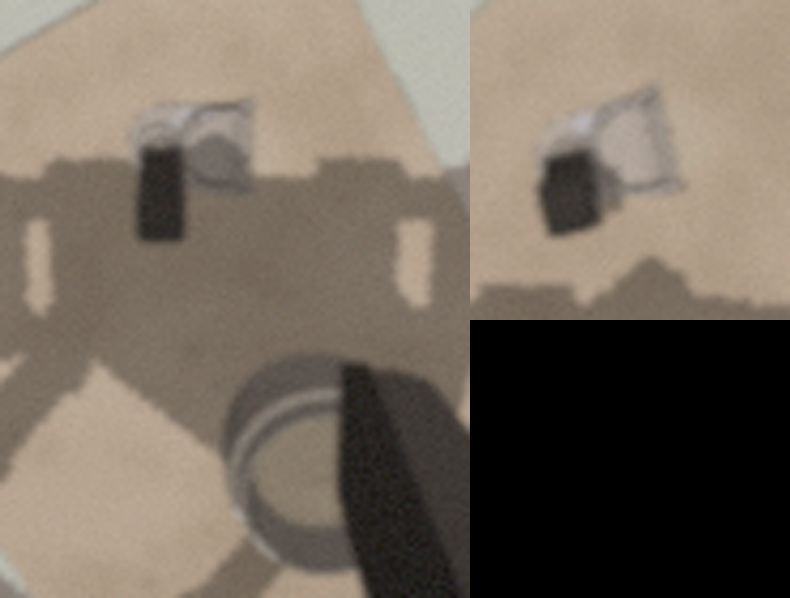

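Run:
```python
from h import *
print(job_done())
```

```text
the job is handed in; nothing more can be done
None
```

I scooped two of the three balls against the tray's far wall, one at a time. I tipped each into its own jar from about 5 mm above the rim. Then I stood the scoop back upright at its old place on the slab and handed the job in at about 42 s.

**Last checks:**
- The scoop stands upright with an empty pocket, and the gripper is open and well above it.
- Both jars are where they started in the top view.
- The spare ball is still in the tray at (0.443, -0.194), and no stray ball shows on the slab or the bench.

**Not confirmed:** I could not see the balls inside the jars. The yellow surface in the first jar measures at about z 0.037, above where the top of a ball on the jar floor would be (0.034), so a ball would be hidden beneath it. That each jar holds one ball is inferred from two things: the scoop was empty after each pour, and no ball turned up anywhere else.

**One problem on the way:** on the first scoop the lip dug into the tray floor, giving about 19 N at the wrist. I backed off, levelled the scoop and carried on.

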